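Pack up the calligraphy set

TASK

Pack up the calligraphy set: seat every pot on the table, upright, in the tray cavity of its own outline and close it with its matching lid pressed fully home, before or after seating it, and lay the paperweight and the brush rest, upright and fully down, in theirs. Some pieces may be missing: leave their cavities empty, and a lid without a pot is of no concern. Leave the ink jar and the stone seal standing where they are.

Things in the scene. Friction and masses are not known exactly. Their poses are not given: they have to be found in the camera images.
- tray: Red rigid tray, 320 mm along its x, 180 mm along its y, 18 mm thick, fixed to the table, with five cavities 10 mm deep with yellow floors, each cut to the outline of one piece with 3 mm of play all round. Origin: centre of its underside, z up. Pots go along its +y side, the low pieces along its -y side.
- cavity_round (a point): Round cavity, 70 mm across, for the blue pot. Origin: centre of the cavity floor, 8 mm above the table and 10 mm below the tray's top; axes as the tray's. Absent pieces leave their cavity empty.
- cavity_square (a point): Square cavity, 62 by 62 mm, for the green pot. Origin: centre of the cavity floor, 8 mm above the table and 10 mm below the tray's top; axes as the tray's. Absent pieces leave their cavity empty.
- cavity_oblong (a point): Oblong cavity, 84 mm along the tray's x by 52 mm, for the white pot. Origin: centre of the cavity floor, 8 mm above the table and 10 mm below the tray's top; axes as the tray's. Absent pieces leave their cavity empty.
- cavity_weight (a point): Long slot, 156 mm along the tray's x by 30 mm, for the paperweight. Origin: centre of the cavity floor, 8 mm above the table and 10 mm below the tray's top; axes as the tray's. Absent pieces leave their cavity empty.
- cavity_rest (a point): Slot, 116 mm along the tray's x by 40 mm, for the brush rest. Origin: centre of the cavity floor, 8 mm above the table and 10 mm below the tray's top; axes as the tray's. Absent pieces leave their cavity empty.
- pot_round: Blue round pot, 64 mm across, mouth 52 mm. 44 mm tall, 6 mm walls and floor, 0.2 kg, top open. Origin: centre of underside, z up. Can be gripped across its outside, bare or lidded (then 70 mm tall in all). The lid's plug has 3 mm of play all round in the mouth.
- pot_square: Green square pot, 56 by 56 mm, mouth 44 by 44 mm, sides along its x and y. 44 mm tall, 6 mm walls and floor, 0.2 kg, top open. Origin: centre of underside, z up. Can be gripped across its outside, bare or lidded (then 70 mm tall in all). The lid's plug has 3 mm of play all round in the mouth.
- pot_oblong: White oblong pot, 78 mm along its x by 46 mm along its y, mouth 66 by 34 mm. 44 mm tall, 6 mm walls and floor, 0.2 kg, top open. Origin: centre of underside, z up. Can be gripped across its outside, bare or lidded (then 70 mm tall in all). The lid's plug has 3 mm of play all round in the mouth.
- lid_round: Blue round lid, 62 mm across, plug 46 mm across. Stands plug down, 0.06 kg. Origin: centre of the plug's underside, z up: plug 0 to 8 mm, flange 8 to 14 mm, then a brass grip bar, 28 mm along the lid's x by 14 mm along y, from 14 to 34 mm. Seated, the flange rests on the pot's rim: lid origin 36 mm above the pot's. A spare if its pot is absent.
- lid_square: Green square lid, 54 by 54 mm, plug 38 by 38 mm, sides along its x and y; it may be put on in any quarter turn. Stands plug down, 0.06 kg. Origin: centre of the plug's underside, z up: plug 0 to 8 mm, flange 8 to 14 mm, then a brass grip bar, 28 mm along the lid's x by 14 mm along y, from 14 to 34 mm. Seated, the flange rests on the pot's rim: lid origin 36 mm above the pot's. A spare if its pot is absent.
- lid_oblong: White oblong lid, 76 mm along its x by 44 mm along its y, plug 60 by 28 mm. Stands plug down, 0.06 kg. Origin: centre of the plug's underside, z up: plug 0 to 8 mm, flange 8 to 14 mm, then a brass grip bar, 28 mm along the lid's x by 14 mm along y, from 14 to 34 mm. Seated, the flange rests on the pot's rim: lid origin 36 mm above the pot's. A spare if its pot is absent.
- weight: Dark wooden paperweight with two brass bands: bar 150 mm along its x, 24 mm along its y, 28 mm tall, about 0.25 kg. Origin: centre of its underside, z up.
- rest: Terracotta brush rest: base 110 mm along its x, 34 mm along its y, 18 mm tall, with three rounded peaks, the middle one (at its centre, 32 mm long along x) 33 mm tall, all with flat sides 34 mm apart along y. About 0.2 kg. Origin: centre of its underside, z up.
- ink_bottle: Bystander. Origin at the centre of its underside, z up. Amber ink jar, 40 mm across, 70 mm tall, black cap, among the pieces.
- seal: Bystander. Origin at the centre of its underside, z up. Stone seal, 26 by 26 mm, 62 mm tall with a round top.

How it is judged:
By the outcome, as a careful person would: the job done as asked, in the order asked, and still so for the second after the job is handed in, with the robot touching nothing.
Of pot_round, pot_square, pot_oblong, weight, rest only 4 to 5 are there at a start; the rules pass over those that are not, and their reading is None.
At some moment in a run one of weight, rest, pot_round, pot_square, pot_oblong may be knocked a few centimetres aside while the robot is not near it.
It also fails if it takes over 210 s, if anything falls off the work surface, if the arm or the gripper's body presses on something with over 40 N, if the wrist force passes 120 N, or if a joint passes its speed limit or range.

ROBOT

A 6-joint arm with a two-finger parallel gripper is mounted at the origin on the work surface. World frame = base frame: x ahead of the robot, y to its left, z up, the work surface at z = 0. Lengths are in m, angles in rad, forces in N, time in s.
With the tool pointing down it reaches from about 0.225 to 0.725 m from the base axis. Payload 3.1 kg.
Tool frame: the origin (TCP) lies midway between the tips of the shut fingers; the grasp point (between the pads) lies 19 mm behind it; z points along the fingers, y is the direction in which the jaws open and shut (so a half turn about z gives the same grasp; the last joint's range is limited). The gripper opens to 85 mm and grips with 20 to 120 N. Pads are 22 mm wide; open, the fingers measure 114 mm over their backs; the gripper's body (76 mm by 85 mm) begins 54 mm behind the grasp point. The pads swing forward as they close: fully open they stand 13 mm farther back than shut.
Start: joints at [-1.422, 0.048, 0.099, 1.622, 0, 1.443], TCP at [0.143, -0.505, 0.231] pointing down, gripper open.
Joint ranges: [-2.91, 2.91], [-0.99, 1.94], [-1.21, 1.42], [-2.12, 2.29], [-1.49, 1.47], [-3.14, 3.14]. Speed limits (rad/s): [2.79, 2.79, 3.14, 3.14, 3.14, 3.14].

INTERFACE

Orientations are given as a unit quaternion [x, y, z, w].
In Python, from plant import robot gives the robot as it stands.
- The arm moves only by the shell command python3 -m creep 'ROWS' [FORCE]. ROWS is JSON, a list of rows, each a list of 3 entries, a list of its own where there are three numbers: the finger opening in mm, from 0 to 85.4, then the shift along the tool's x, y, z in mm, then the turn, a rotation vector about the tool's x, y, z in units of 8 degrees (1.0 is 8 degrees). In form: [[gripper, [dx, dy, dz], [ax, ay, az]], ...]. A call has 1 to 12 rows; each row shifts and turns the pose as measured when the row begins, along the tool's axes as they then stand; what a row does not reach is not made up. A row lasts 1/10 s, in which the tool goes at most 50 mm and 8.59 degrees, less where a joint would pass 70% of its speed; a pose out of reach is approached as far as the arm can. A call with a gripper value outside its range is refused whole. The fingers move at their own pace and stop on an object; FORCE is the grip in N (left out, the last holds). Time passes only in rows, so rows that do not move let the fingers close. It gives the time, the measured TCP pose, the force and the opening at its end, in the units of the state.
- robot.state(): the state, without advancing time (a new reading comes with each control period).
- robot.read_camera(name): name is "scene" or "top" or "wrist"; returns a dict with "image" (420x560x3 uint8, red, green, blue), "range_z" (420x560 float32, m along the optical axis (not along the pixel's ray), 0 where there is no reading), "vfov" (degrees; the focal length in pixels is half the picture's height over the tangent of half this angle, whatever the lens; pixels are square), "cx", "cy" (the principal point, pixels), "view" (4x4, takes a point from world to camera coordinates); the wrist camera has in their place "hand_eye" (4x4, takes a point from camera to tool coordinates, whose origin is the TCP and whose axes are the flange's). Camera axes: x right, y up, looking along -z (the intrinsics and any distortion apply to the point x, -y, -z); pixel columns grow to the right and rows downward; lengths in m; the calibration is good to about 2 mm. A picture is of the moment at which its call begins: read the wrist's pose just before it.
- robot.job_done(): hands the job in, once; it reports no verdict.
Trained networks look in the newest picture that a camera, given by its name, has taken for a name from the list of things; names that differ only in an ending like _2 or _b are one class to them, and where a whole thing is asked for, a point or a joint stands for the part that bears it (a point fixed in the world has none). Each returns a list of dicts, best first, with "conf" (0 to 1); they miss things now and then, are a little off and sometimes report something else, mostly with a low value. They report only what shows in the picture. A call takes as long as a camera call.
- robot.masks_of(camera, query): "mask" (420x560 bool, what is visible of it) and "at" ([column, row] in pixels, amid what is visible of it).
The state is a dict: "time": time; "q": joint angles; "dq": joint speeds; "joint_efforts": joint torques, N m; "position": TCP position; "tcp_rot": TCP orientation; "wrist_force": force on the tool from outside, world axes, zero at the start; "torque": the same for the moment, N m; "grip_width": finger opening in m.
Only numpy, scipy, OpenCV 4.12 (cv2) and the standard library are available. Lean on these libraries where they do the work, as an engineer would, in place of code of your own. Each camera call takes 0.05 s, during which the arm holds its last target. There are 200 camera calls.

## Working session

There is one attempt and no reset: what is moved stays moved. The work goes in short steps, Python scripts to look and compute and a shell command to move; the robot and the scene stay as the last step left them, time stands still between calls to the robot, and variables do not carry over. Pictures are saved under pics/ and viewed, about 12 in all and at most 16, crops included, and the job is handed in when it is done.

```bash
ls; mkdir -p pics; cat > h.py <<'E'
import numpy as np,cv2
from plant import robot
from scipy.spatial.transform import Rotation as R
def look(name,png=None):
    s=robot.state(); c=robot.read_camera(name)
    if png: cv2.imwrite('pics/'+png,c['image'][...,::-1])
    if name=='wrist':
        T=np.eye(4);T[:3,:3]=R.from_quat(s['tcp_rot']).as_matrix();T[:3,3]=s['position'];M=T@c['hand_eye']
    else: M=np.linalg.inv(c['view'])
    c['M']=M;return c
def cloud(c):
    h,w=c['range_z'].shape;f=h/2/np.tan(np.radians(c['vfov'])/2)
    v,u=np.mgrid[:h,:w];z=c['range_z']
    P=np.stack([(u-c['cx'])/f*z,-(v-c['cy'])/f*z,-z],-1)
    return P@c['M'][:3,:3].T+c['M'][:3,3]
E
python3 - <<'E'
from h import *
print(robot.state())
for n in ['top','scene']:
    c=look(n,n+'0.png');P=cloud(c);print({k:c[k] for k in c if k not in('image','range_z')})
    for q in ['tray','pot_round','pot_square','pot_oblong','lid_round','lid_square','lid_oblong','weight','rest','ink_bottle','seal']:
        for m in robot.masks_of(n,q)[:2]:
            k=m['mask']&(c['range_z']>0);p=P[k]
            if len(p)<5: print(q,m['conf'],m['at'],len(p));continue
            print(q,round(m['conf'],2),m['at'],k.sum(),'med',np.median(p,0).round(3),'lo',np.percentile(p,2,0).round(3),'hi',np.percentile(p,98,0).round(3))
E
```

```text
pics
{'time': 0.0, 'q': array([-1.42180134e+00,  4.87372700e-02,  9.75781844e-02,  1.62196690e+00,
        3.06597453e-07,  1.44300489e+00]), 'dq': array([-0.00212175, -0.00018287, -0.00161054, -0.00047723, -0.00175913,
       -0.00078904]), 'joint_efforts': array([ 2.54665274e-04, -3.38780630e+01,  3.20017183e+01,  2.01383815e-02,
       -1.74626639e-04, -1.63346488e-06]), 'position': array([ 0.14336659, -0.50441873,  0.23011429]), 'tcp_rot': array([ 9.90438262e-01,  1.37951775e-01, -1.21957100e-05, -1.16476329e-03]), 'wrist_force': array([-0.19144588, -0.42025148,  0.2037108 ]), 'torque': array([0.00150278, 0.0103607 , 0.04855917]), 'grip_width': 0.08520796345641314}
{'vfov': 44.67617579324394, 'cx': 275.8524740265553, 'cy': 207.6618234422588, 'view': array([[-0.02784161, -0.99956333,  0.00989907, -0.00776461],
       [ 0.98131287, -0.0254444 ,  0.19072924, -0.52486913],
       [-0.19039407,  0.01502429,  0.98159277, -1.0067085 ],
       [ 0.        ,  0.        ,  0.        ,  1.        ]]), 'M': array([[-0.02784161,  0.98131287, -0.19039407,  0.32317332],
       [-0.99956333, -0.
[... 3296 characters left out ...]
 0.398 -0.203  0.013] lo [ 0.367 -0.244  0.008] hi [ 0.423 -0.171  0.034]
weight 0.66 [332.2, 288.7] 948 med [0.564 0.206 0.026] lo [ 0.488  0.188 -0.002] hi [0.631 0.221 0.03 ]
rest 0.85 [208.8, 181.3] 684 med [ 0.577 -0.2    0.019] lo [ 0.523 -0.224  0.   ] hi [ 0.627 -0.185  0.032]
rest 0.27 [360.8, 341.1] 995 med [0.611 0.32  0.017] lo [0.588 0.292 0.002] hi [0.646 0.349 0.044]
ink_bottle 0.83 [407.4, 306.8] 502 med [0.514 0.344 0.066] lo [0.49  0.326 0.012] hi [0.524 0.361 0.071]
ink_bottle 0.29 [263.9, 226.4] 9190 med [ 0.568 -0.019  0.015] lo [ 0.4   -0.114  0.004] hi [0.709 0.067 0.019]
seal 0.55 [425.3, 275.2] 285 med [0.413 0.321 0.041] lo [0.401 0.305 0.005] hi [0.423 0.335 0.061]
```

View pics/top0.png

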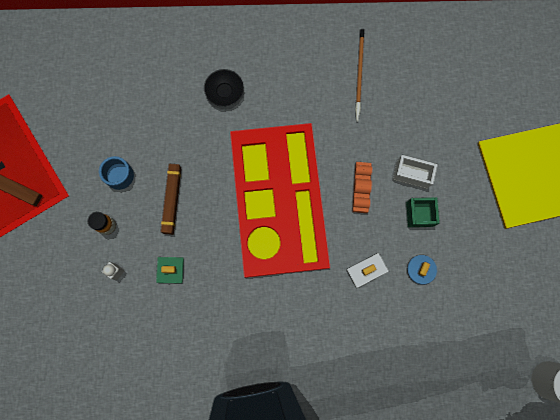

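```bash
cat > meas.py <<'E'
from h import *
# height-sliced min-area rectangles over world xy, from a cloud & colour independent: region boxes
def rect(P,c,xy,r,zlo,zhi):
    k=(c['range_z']>0)&(P[...,2]>zlo)&(P[...,2]<zhi)&(np.hypot(P[...,0]-xy[0],P[...,1]-xy[1])<r)
    p=P[k][:,:2].astype(np.float32)
    if len(p)<10: return None
    (cx,cy),(w,h),a=cv2.minAreaRect(p*1000)
    if w<h: w,h,a=h,w,a+90
    return [round(v,1) for v in (cx,cy,w,h,(a+90)%180-90)],len(p)
E
python3 - <<'E'
from meas import *
for n in ['top','scene']:
    c=look(n);P=cloud(c);print(n)
    for nm,xy,r,lo,hi in [('pr',(.614,.318),.06,.035,.055),('po',(.603,-.321),.06,.038,.055),('ps',(.512,-.331),.05,.038,.055),('lr',(.394,-.322),.05,.009,.022),('lrbar',(.394,-.322),.05,.027,.045),
      ('ls',(.405,.204),.05,.009,.022),('lsbar',(.405,.204),.05,.027,.045),('lo',(.394,-.208),.05,.009,.022),('lobar',(.394,-.208),.05,.027,.045),('w',(.556,.201),.1,.022,.04),('rest',(.571,-.206),.08,.010,.04),('restpk',(.571,-.206),.025,.027,.04),('tray',(.55,-.027),.2,.0125,.03),('ink',(.505,.336),.04,.04,.09),('seal',(.407,.319),.03,.04,.08)]:
        print(nm,rect(P,c,xy,r,lo,hi))
    k=(c['range_z']>0)&(np.abs(P[...,0]-.55)<.2)&(np.abs(P[...,1]+.027)<.13)
    hsv=cv2.cvtColor(c['image'],cv2.COLOR_RGB2HSV); y=((hsv[...,0]>18)&(hsv[...,0]<38)&(hsv[...,1]>90)&k).astype(np.uint8)
    nn,L,st,ce=cv2.connectedComponentsWithStats(y)
    for i in range(1,nn):
        if st[i,4]>60:
            q=P[L==i];print('cav',st[i,4],ce[i].round(),q.mean(0).round(4),[np.round(v,1) for v in cv2.minAreaRect((q[:,:2]*1000).astype(np.float32))])
E
```

```text
top
pr ([614.9, 318.3, 63.2, 62.5, 82.1], 309)
po ([601.7, -322.4, 78.7, 48.5, 73.6], 358)
ps ([512.4, -331.1, 57.6, 56.6, 89.7], 316)
lr ([392.8, -324.6, 61.8, 58.9, 87.7], 569)
lrbar ([392.9, -323.9, 28.8, 14.2, -25.7], 99)
ls ([406.0, 204.2, 54.2, 52.7, 88.2], 575)
lsbar ([405.5, 203.8, 27.0, 12.6, 89.1], 95)
lo ([394.2, -210.1, 76.9, 44.0, -64.6], 666)
lobar ([393.9, -209.6, 27.4, 13.6, -63.2], 92)
w ([561.2, 242.5, 149.8, 105.7, -6.2], 811)
rest ([569.7, -235.3, 110.0, 89.0, -6.9], 858)
restpk ([573.1, -208.1, 33.0, 27.1, 85.4], 190)
tray ([558.1, -81.1, 321.9, 287.3, 4.6], 8524)
ink ([504.3, 340.8, 37.6, 35.8, -88.8], 356)
seal ([406.2, 318.9, 27.1, 26.1, 52.5], 175)
cav 908 [298. 158.] [ 0.643  -0.0737  0.009 ] [array([642.3, -73.4]), array([116.6,  39.7]), np.float64(4.5)]
cav 848 [255. 162.] [0.6347 0.02   0.0088] [array([634.2,  20.1]), array([84.2, 51.8]), np.float64(4.5)]
cav 778 [260. 204.] [0.5418 0.0125 0.009 ] [array([541.1,  12.6]), array([62.1, 61.4]), np.float64(4.4)]
cav 1006 [306. 226.] [ 0.4902 -0.0862  0.0092] [array([491.2, -85.7]), array([155.7,  29.4]), np.f
[... 635 characters left out ...]
07.8, 37.0, 24.8, 82.8], 100)
tray ([556.0, -81.1, 322.4, 290.5, 4.6], 6221)
ink ([505.3, 342.9, 36.2, 35.4, 33.7], 360)
seal ([406.5, 320.4, 25.3, 24.9, 50.2], 151)
cav 534 [266. 193.] [ 0.4903 -0.087   0.0069] [array([488.2, -87.6]), array([154.5,  27.9]), np.float64(4.6)]
cav 495 [303. 206.] [0.4546 0.0054 0.007 ] [array([454.8,   5.6]), array([64.9, 65.3]), np.float64(4.2)]
cav 651 [223. 233.] [ 0.6417 -0.0746  0.0068] [array([640.4, -74.6]), array([113.9,  38.2]), np.float64(4.9)]
cav 539 [280. 229.] [0.5387 0.0123 0.0069] [array([538.6,  12. ]), array([60.3, 59.2]), np.float64(4.1)]
cav 708 [253. 256.] [0.6323 0.0192 0.0068] [array([631.7,  19.1]), array([82.3, 50. ]), np.float64(4.3)]
```

The top view shows all five pieces present: rest (362,187), oblong pot (416,172), green pot (423,212), blue pot (117,172) and weight (171,200). The lids are at (367,270), (422,270) and (170,270), the ink jar at (101,222), the seal at (112,270) and the tray at (280,200).

I'll start with the rest, after turning the tool into a comfortable yaw range.

```bash
cat > go.py <<'E'
# usage: go.py x y z yaw(deg, of tool x) [mm]: prints shift in present tool frame, and turn units
import sys
from h import *
def go(x,y,z,a):
    s=robot.state();Rm=R.from_quat(s['tcp_rot']).as_matrix()
    d=Rm.T@(np.array([x,y,z])-s['position']*1000)
    yaw=np.degrees(np.arctan2(Rm[1,0],Rm[0,0]))
    t=-((a-yaw+180)%360-180)/8
    t2=np.radians((a-yaw)); 
    c,sn=np.cos(np.radians(a)),np.sin(np.radians(a));w=np.array([x,y,z])-s['position']*1000
    print('tcp',(s['position']*1000).round(1),'yaw',yaw.round(1),'tilt',(Rm[:,2]).round(3),'q1,5,6',s['q'][[0,4,5]].round(2),'F',s['wrist_force'].round(1),'w',round(s['grip_width']*1000,1),'t',round(s['time'],1))
    print('shift now',d.round(1),'turn z',round(t,2),'| shift after turn',np.round([c*w[0]+sn*w[1],sn*w[0]-c*w[1],-w[2]],1))
if __name__=='__main__': go(*map(float,sys.argv[1:5]))
E
python3 -m creep '[[60,[0,0,0],[0,0,-1]],[60,[0,0,0],[0,0,-1]],[60,[0,0,0],[0,0,-1]],[60,[0,0,0],[0,0,-1]],[60,[0,0,0],[0,0,-1]],[60,[0,0,0],[0,0,-1]],[60,[0,0,0],[0,0,-1]],[60,[0,0,0],[0,0,-1]],[60,[0,0,0],[0,0,-1]],[60,[0,0,0],[0,0,-1]],[60,[0,0,0],[0,0,-1]],[60,[0,0,0],[0,0,-1]]]' 50
python3 -m creep '[[60,[0,0,0],[0,0,-1]],[60,[0,0,0],[0,0,-1]],[60,[0,0,0],[0,0,-1]],[60,[0,0,0],[0,0,-1]],[60,[0,0,0],[0,0,-1]],[60,[0,0,0],[0,0,-1]],[60,[0,0,0],[0,0,-1]],[60,[0,0,0],[0,0,-0.6]]]'
python3 go.py 571 -207 230 173
```

```text
time: 2.5
position: [0.1434, -0.505, 0.2313]
tcp_rot: [0.531, 0.847, 0.0, -0.0]
wrist_force: [-0.5, 0.4, -0.5]
grip_width: 0.06
time: 3.3
position: [0.1434, -0.505, 0.2312]
tcp_rot: [0.006, 1.0, 0.0, -0.0]
wrist_force: [-0.4, 0.2, 0.3]
grip_width: 0.06
tcp [ 143.4 -505.   231.2] yaw 179.3 tilt [-0.  0. -1.] q1,5,6 [-1.42 -0.   -1.41] F [-0.4  0.2  0.3] w 60.0 t 3.3
shift now [-423.9  303.2    1.3] turn z 0.79 | shift after turn [-388.1  347.9    1.2]
```

```bash
python3 -m creep '[[60,[-42,30,0],[0,0,0.8]],[60,[-38,33,0],[0,0,0]],[60,[-38,34,0],[0,0,0]],[60,[-38,34,0],[0,0,0]],[60,[-38,34,0],[0,0,0]],[60,[-38,34,0],[0,0,0]],[60,[-38,34,0],[0,0,0]],[60,[-38,34,0],[0,0,0]],[60,[-38,34,0],[0,0,0]],[60,[-30,30,0],[0,0,0]],[60,[0,0,0],[0,0,0]]]'
cat > lk.py <<'E'
# lk.py cam x y r zlo zhi [png]  : rect of what stands within r mm of (x,y) and between heights
import sys
from meas import *
a=sys.argv; c=look(a[1],a[7] if len(a)>7 else None);P=cloud(c)
if a[1]=='wrist': print('cam in tool',c['hand_eye'][:3,3].round(3),'axis',(-c['hand_eye'][:3,2]).round(2))
x,y,r,lo,hi=[float(v)/1000 for v in a[2:7]]
print(rect(P,c,(x,y),r,lo,hi))
E
python3 lk.py wrist 571 -207 62 10 45 w1.png; python3 go.py 571 -207 60 173
```

```text
time: 4.4
position: [0.5543, -0.2228, 0.2291]
tcp_rot: [0.066, 0.998, -0.002, 0.001]
wrist_force: [-0.3, -0.2, 0.2]
grip_width: 0.0599
cam in tool [ 0.07   0.001 -0.141] axis [-0.28 -0.    0.96]
([574.8, -207.7, 109.2, 34.0, -6.8], 3431)
tcp [ 552.7 -224.3  229.4] yaw 172.3 tilt [ 0.001 -0.005 -1.   ] q1,5,6 [-0.5  -0.   -0.36] F [ 0.4 -0.5 -0.2] w 60.1 t 4.5
shift now [-15.5  20.4 169.3] turn z -0.09 | shift after turn [-16.1  19.4 169.4]
```

View pics/w1.png

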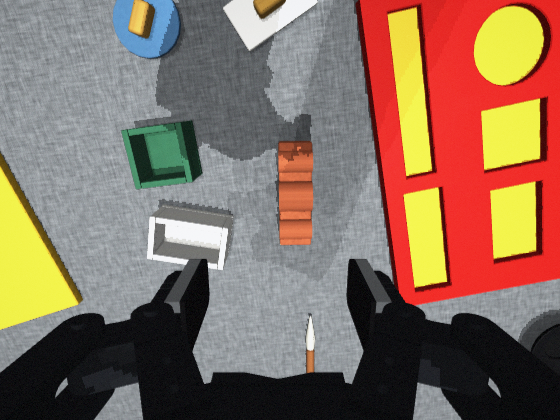

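The wrist view shows the rest at (295,195), long side vertical in the picture. Its measured size (109×34) and height match, and it lies clear of its neighbours.

```bash
python3 -m creep '[[60,[-10,10,40],[0,0,0]],[60,[-8,8,40],[0,0,0]],[60,[0,0,40],[0,0,0]],[60,[0,0,30],[0,0,0]],[60,[0,0,0],[0,0,0]],[60,[0,0,0],[0,0,0]]]'
python3 go.py 574 -207.7 12 173.2;python3 lk.py wrist 574 -207 62 10 45
```

```text
time: 5.05
position: [0.5716, -0.2154, 0.0788]
tcp_rot: [0.07, 0.998, -0.005, 0.003]
wrist_force: [0.1, -0.0, 0.5]
grip_width: 0.0598
tcp [ 571.6 -215.4   78.8] yaw 172.0 tilt [ 0.005 -0.011 -1.   ] q1,5,6 [-0.47 -0.01 -0.33] F [ 0.1 -0.   0.5] w 59.8 t 5.0
shift now [-0.9  8.7 66.7] turn z -0.15 | shift after turn [-1.4  7.9 66.8]
cam in tool [ 0.07   0.001 -0.141] axis [-0.28 -0.    0.96]
([575.0, -207.5, 109.8, 34.2, -6.7], 9720)
```

```bash
cat >> go.py <<'E'
    a=np.radians(float(sys.argv[4]));Rt=np.array([[np.cos(a),np.sin(a),0],[np.sin(a),-np.cos(a),0],[0,0,-1]])
    Rm=R.from_quat(robot.state()['tcp_rot']).as_matrix();print('turn xyz',(np.degrees(R.from_matrix(Rm.T@Rt).as_rotvec())/8).round(2))
E
python3 -m creep '[[60,[-1.5,8,20],[-0.08,0.04,-0.15]],[60,[0,0,20],[0,0,0]],[60,[0,0,0],[0,0,0]]]'
python3 go.py 574.5 -207.6 12 173.2
```

```text
time: 5.4
position: [0.5783, -0.2102, 0.0432]
tcp_rot: [0.059, 0.998, -0.001, 0.005]
wrist_force: [0.1, 0.0, -0.1]
grip_width: 0.0597  File "go.py", line 14
    a=np.radians(float(sys.argv[4]));Rt=np.array([[np.cos(a),np.sin(a),0],[np.sin(a),-np.cos(a),0],[0,0,-1]])
IndentationError: unexpected indent
```

```bash
sed -i 's/^if __name__.*/if __name__=="__main__":\n    go(*map(float,sys.argv[1:5]))/' go.py
python3 go.py 574.5 -207.6 12 173.2
```

```text
tcp [ 578.3 -210.2   43.2] yaw 173.2 tilt [ 0.01  -0.003 -1.   ] q1,5,6 [-0.46  0.   -0.34] F [ 0.1  0.  -0.1] w 59.7 t 5.4
shift now [ 4.4  2.1 31.2] turn z 0.0 | shift after turn [ 4.1  2.1 31.2]
turn xyz [-0.01  0.08  0.  ]
```

```bash
python3 -m creep '[[60,[3,2,10],[0,0.08,0]],[60,[1,0,10],[0,0,0]],[60,[0,0,9],[0,0,0]],[60,[0,0,0],[0,0,0]]]'
python3 go.py 574.5 -207.6 12 173.2
```

```text
time: 5.8
position: [0.5768, -0.2082, 0.0151]
tcp_rot: [0.058, 0.998, -0.001, 0.002]
wrist_force: [-0.5, 0.4, 0.2]
grip_width: 0.0601
tcp [ 576.8 -208.2   15.1] yaw 173.3 tilt [ 0.003 -0.003 -1.   ] q1,5,6 [-0.45 -0.   -0.34] F [-0.5  0.4  0.2] w 60.1 t 5.8
shift now [2.4 0.3 3.1] turn z 0.01 | shift after turn [2.4 0.3 3.1]
turn xyz [-0.02  0.03  0.01]
```

```bash
python3 -m creep '[[60,[2,0,2.5],[0,0,0]],[20,[0,0,0],[0,0,0]],[20,[0,0,0],[0,0,0]],[20,[0,0,0],[0,0,0]],[20,[0,0,0],[0,0,0]],[20,[0,0,0],[0,0,0]]]' 60
python3 go.py 642.3 -74 100 184.5
```

```text
time: 6.4
position: [0.575, -0.2082, 0.0133]
tcp_rot: [0.058, 0.998, -0.002, 0.002]
wrist_force: [0.2, -0.7, -0.8]
grip_width: 0.0328
tcp [ 575.  -208.2   13.3] yaw 173.3 tilt [ 0.004 -0.004 -1.   ] q1,5,6 [-0.46 -0.   -0.34] F [ 0.2 -0.7 -0.8] w 32.8 t 6.4
shift now [-51.5 140.8 -86.9] turn z -1.4 | shift after turn [-77.6 128.5 -86.7]
turn xyz [-0.03  0.03 -1.4 ]
```

```bash
python3 -m creep '[[20,[0,0,-30],[0,0,0]],[20,[0,0,-40],[0,0,-0.7]],[20,[0,0,-40],[0,0,-0.7]],[20,[-20,30,0],[0,0,0]],[20,[-20,30,0],[0,0,0]],[20,[-20,30,0],[0,0,0]],[20,[-10,25,0],[0,0,0]],[20,[0,0,0],[0,0,0]],[20,[0,0,0],[0,0,0]]]'
cat > cav.py <<'E'
# cav.py cam [png]: yellow cavity floors near the tray
import sys
from h import *
c=look(sys.argv[1],sys.argv[2] if len(sys.argv)>2 else None);P=cloud(c)
k=(c['range_z']>0)&(np.abs(P[...,0]-.55)<.2)&(np.abs(P[...,1]+.027)<.13)
hsv=cv2.cvtColor(c['image'],cv2.COLOR_RGB2HSV); y=((hsv[...,0]>18)&(hsv[...,0]<38)&(hsv[...,1]>90)&k).astype(np.uint8)
nn,L,st,ce=cv2.connectedComponentsWithStats(y)
for i in range(1,nn):
    if st[i,4]>100:
        q=P[L==i];print('cav',st[i,4],ce[i].round(),'z',q[:,2].mean().round(4),[np.round(v,1) for v in cv2.minAreaRect((q[:,:2]*1000).astype(np.float32))])
E
python3 go.py 642.3 -74 100 184.5; python3 cav.py wrist w2.png; python3 cav.py top
```

```text
time: 7.3
position: [0.6344, -0.083, 0.123]
tcp_rot: [-0.042, 0.999, 0.0, -0.001]
wrist_force: [0.4, -0.7, -2.0]
grip_width: 0.0327
tcp [634.4 -83.  123. ] yaw -175.2 tilt [-0.002 -0.    -1.   ] q1,5,6 [-0.23 -0.   -0.32] F [ 0.4 -0.7 -2. ] w 32.7 t 7.3
shift now [-8.7  8.3 23. ] turn z 0.04 | shift after turn [-8.6  8.4 23. ]
turn xyz [ 0.   -0.01  0.04]
cav 4986 [293.  58.] z 0.0075 [array([533.2, -80.5]), array([74.1, 28.7]), np.float64(4.5)]
cav 183 [443.   2.] z 0.0074 [array([490.1,  13.2]), array([ 3.7, 27.4]), np.float64(4.1)]
cav 7854 [430.  86.] z 0.0074 [array([543.1,  15.6]), array([60.7, 60. ]), np.float64(4.9)]
cav 6533 [415. 214.] z 0.0074 [array([635.8,  23.2]), array([83.9, 49.8]), np.float64(4.8)]
cav 389 [249. 159.] z 0.0629 [array([561.1,  24.2]), array([229.2,  35.9]), np.float64(3.4)]
```

View pics/w2.png

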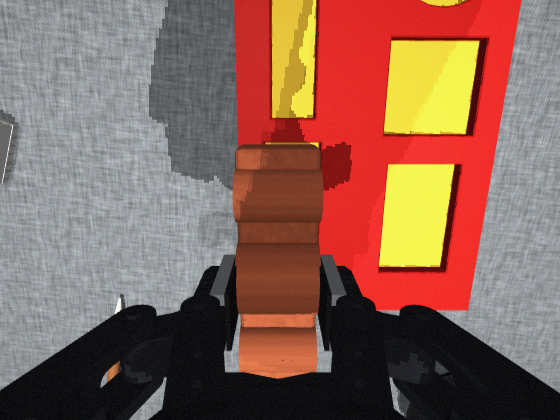

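```bash
cat > held.py <<'E'
import sys
from h import *
c=look('wrist');P=cloud(c);s=robot.state()
m=robot.masks_of('wrist',sys.argv[1])
T=R.from_quat(s['tcp_rot']).as_matrix()
for d in m[:1]:
    k=cv2.erode(d['mask'].astype(np.uint8),np.ones((3,3)))>0
    q=(P[k&(c['range_z']>0)]-s['position'])@T*1000
    h=np.percentile(q[:,2],[5,50,95]);print(d['conf'],d['at'],'toolz',h.round(1))
    for a in (0,1): print('xy'[a],np.percentile(q[:,a],[1,5,50,95,99]).round(1))
    k2=q[:,2]<h[0]+3; print('top part',k2.sum(),q[k2].min(0).round(1),q[k2].max(0).round(1),[np.round(v,1) for v in cv2.minAreaRect(q[:,:2].astype(np.float32))])
E
python3 held.py rest
```

```text
0.96 [275.9, 253.8] toolz [-18.4 -11.7  -3.1]
x [-42.9 -36.   13.   51.3  54.5]
y [-15.2 -13.8   0.7  15.6  17. ]
top part 3499 [-10.3 -15.1 -20.4] [ 37.3  17.2 -15.4] [array([1. , 0.7]), array([107.8,  33.8]), np.float64(0.3)]
```

```bash
python3 go.py 645.1 -72.1 40 184.5; python3 -m creep '[[20,[-10,10,30],[0,0,0]],[20,[0,0,30],[0,0,0]],[20,[0,0,12],[0,0,0]],[20,[0,0,0],[0,0,0]],[20,[0,0,0],[0,0,0]]]'
python3 go.py 645.1 -72.1 22 184.5
```

```text
tcp [634.  -84.5 123.2] yaw -175.4 tilt [-0.002  0.    -1.   ] q1,5,6 [-0.24 -0.   -0.32] F [-0.5 -0.2 -0.8] w 32.6 t 7.5
shift now [-12.2  11.4  83.2] turn z 0.02 | shift after turn [-12.   11.4  83.2]
turn xyz [ 0.   -0.01  0.02]
time: 8.0
position: [0.6435, -0.079, 0.0518]
tcp_rot: [-0.037, 0.999, -0.001, 0.001]
wrist_force: [-0.2, 0.3, -0.1]
grip_width: 0.0327
tcp [643.5 -79.   51.8] yaw -175.8 tilt [ 0.002 -0.002 -1.   ] q1,5,6 [-0.22 -0.   -0.3 ] F [-0.2  0.3 -0.1] w 32.7 t 8.0
shift now [-2.   6.8 29.8] turn z -0.04 | shift after turn [-2.1  6.8 29.8]
turn xyz [-0.01  0.01 -0.04]
```

```bash
python3 -m creep '[[20,[-1.5,7,6],[0,0,0]],[20,[0,2,0],[0,0,0]],[20,[0,0,0],[0,0,0]]]'
python3 go.py 645.1 -72.1 22 184.5
```

```text
time: 8.3
position: [0.6466, -0.0704, 0.0493]
tcp_rot: [-0.036, 0.999, -0.001, 0.004]
wrist_force: [0.6, 0.1, -0.8]
grip_width: 0.0326
tcp [646.6 -70.4  49.3] yaw -175.9 tilt [ 0.007 -0.003 -1.   ] q1,5,6 [-0.21 -0.   -0.28] F [ 0.6  0.1 -0.8] w 32.6 t 8.3
shift now [ 1.8 -1.5 27.3] turn z -0.05 | shift after turn [ 1.6 -1.6 27.3]
turn xyz [-0.02  0.05 -0.05]
```

```bash
python3 -m creep '[[20,[1.5,-1.5,6],[0,0.05,-0.05]],[20,[0,0,6],[0,0,0]],[20,[0,0,3],[0,0,0]],[20,[0,0,0],[0,0,0]]]'
python3 go.py 645.1 -72.1 22 184.5
```

```text
time: 8.7
position: [0.6464, -0.0721, 0.0349]
tcp_rot: [-0.04, 0.999, -0.002, 0.001]
wrist_force: [-0.9, 0.0, -1.8]
grip_width: 0.0326
tcp [646.4 -72.1  34.9] yaw -175.4 tilt [ 0.003 -0.004 -1.   ] q1,5,6 [-0.21 -0.   -0.29] F [-0.9  0.  -1.8] w 32.6 t 8.7
shift now [ 1.4  0.2 12.9] turn z 0.01 | shift after turn [ 1.3  0.1 12.9]
turn xyz [-0.03  0.02  0.01]
```

```bash
python3 -m creep '[[20,[1.3,0,4],[0,0,0]],[20,[0.5,0,4],[0,0,0]],[20,[0,0,4],[0,0,0]],[20,[0,0,2],[0,0,0]],[20,[0,0,0],[0,0,0]]]'
python3 go.py 645.1 -72.1 22 184.5
```

```text
time: 9.2
position: [0.6447, -0.0726, 0.0213]
tcp_rot: [-0.04, 0.999, -0.002, 0.002]
wrist_force: [-0.4, 0.4, -2.0]
grip_width: 0.0331
tcp [644.7 -72.6  21.3] yaw -175.4 tilt [ 0.004 -0.004 -1.   ] q1,5,6 [-0.21 -0.   -0.29] F [-0.4  0.4 -2. ] w 33.1 t 9.2
shift now [-0.4  0.5 -0.7] turn z 0.01 | shift after turn [-0.4  0.5 -0.7]
turn xyz [-0.03  0.03  0.01]
```

```bash
python3 -m creep '[[55,[0,0,0],[0,0,0]],[55,[0,0,0],[0,0,0]],[55,[0,0,0],[0,0,0]],[55,[0,0,-10],[0,0,0]],[55,[0,0,-40],[0,0,0]],[55,[0,0,-40],[0,0,0]],[55,[0,0,-40],[0,0,0]],[55,[0,0,-30],[0,0,0]],[55,[0,0,0],[0,0,0]]]'
python3 go.py 560 202 160 174; python3 lk.py wrist 644 -72 70 20 60; python3 lk.py top 644 -72 70 20 60;python3 lk.py top 557 202 80 20 60
```

```text
time: 10.1
position: [0.6436, -0.0717, 0.1898]
tcp_rot: [-0.04, 0.999, -0.002, 0.002]
wrist_force: [1.0, -0.5, 0.9]
grip_width: 0.0547
tcp [643.6 -71.7 189.8] yaw -175.4 tilt [ 0.005 -0.005 -1.   ] q1,5,6 [-0.21 -0.   -0.29] F [ 1.  -0.5  0.9] w 54.7 t 10.1
shift now [ 61.6 279.7  28.1] turn z 1.32 | shift after turn [111.8 263.5  29.8]
turn xyz [-0.03  0.04  1.32]
cam in tool [ 0.07   0.    -0.141] axis [-0.28 -0.    0.96]
([645.2, -72.2, 109.6, 34.0, 4.5], 4627)
None
([557.1, 202.3, 149.7, 25.4, -5.9], 821)
```

```bash
python3 -m creep '[[55,[0,0,0],[0,0,0.66]],[55,[0,0,0],[0,0,0.66]],[55,[19,44,5],[0,0,0]],[55,[19,44,5],[0,0,0]],[55,[19,44,5],[0,0,0]],[55,[19,44,5],[0,0,0]],[55,[19,44,5],[0,0,0]],[55,[15,30,5],[0,0,0]],[55,[0,5,0],[0,0,0]],[55,[0,0,0],[0,0,0]]]'
python3 lk.py wrist 558 203 85 20 45; python3 go.py 558 203 60 174;
```

```text
time: 11.25
position: [0.5429, 0.2005, 0.1243]
tcp_rot: [0.058, 0.998, -0.004, -0.025]
wrist_force: [-0.6, -0.4, 0.8]
grip_width: 0.0548
cam in tool [ 0.07   0.001 -0.142] axis [-0.28 -0.    0.96]
([558.9, 203.7, 150.2, 24.4, -5.8], 6540)
tcp [542.7 200.  124.1] yaw 173.2 tilt [-0.051 -0.005 -0.999] q1,5,6 [0.23 0.01 0.35] F [-0.3 -0.3 -0.6] w 54.9 t 11.3
shift now [-18.1   5.5  63.2] turn z -0.1 | shift after turn [-14.9   4.6  64.1]
turn xyz [-0.08 -0.36 -0.09]
```

```bash
python3 -m creep '[[55,[-15,5,20],[-0.08,-0.36,-0.1]],[55,[0,0,30],[0,0,0]],[55,[0,0,0],[0,0,0]],[55,[0,0,0],[0,0,0]]]'
python3 lk.py wrist 558 203 85 20 45; python3 go.py 558.9 203.5 13 174.1
```

```text
time: 11.7
position: [0.5596, 0.1973, 0.0714]
tcp_rot: [0.055, 0.998, -0.001, 0.001]
wrist_force: [-0.3, -1.1, 1.6]
grip_width: 0.055
cam in tool [ 0.07   0.001 -0.141] axis [-0.28 -0.    0.96]
([559.3, 203.7, 150.2, 24.4, -6.0], 10734)
tcp [559.1 197.1  70.9] yaw 173.7 tilt [ 0.    -0.002 -1.   ] q1,5,6 [ 0.23 -0.    0.34] F [ 0.2 -0.8 -0. ] w 55.2 t 11.8
shift now [ 0.9  6.5 57.9] turn z -0.06 | shift after turn [ 0.8  6.3 57.9]
turn xyz [-0.02  0.   -0.06]
```

```bash
python3 -m creep '[[55,[0.5,6.5,10],[0,0,0]],[55,[0,1,15],[0,0,0]],[55,[0,0,15],[0,0,0]],[55,[0,0,8],[0,0,0]],[55,[0,0,0],[0,0,0]]]'
python3 go.py 558.9 203.2 13 174.1
```

```text
time: 12.25
position: [0.5633, 0.205, 0.0236]
tcp_rot: [0.056, 0.998, -0.0, 0.004]
wrist_force: [-1.1, -0.3, -0.1]
grip_width: 0.0551
tcp [563.3 205.   23.6] yaw 173.5 tilt [ 0.007 -0.001 -1.   ] q1,5,6 [ 0.24 -0.    0.35] F [-1.1 -0.3 -0.1] w 55.1 t 12.2
shift now [ 4.3 -2.3 10.6] turn z -0.07 | shift after turn [ 4.2 -2.2 10.6]
turn xyz [ 0.    0.05 -0.07]
```

```bash
python3 -m creep '[[55,[3.5,-2,5],[0,0.05,-0.07]],[55,[1,0,5],[0,0,0]],[55,[0,0,0],[0,0,0]],[10,[0,0,0],[0,0,0]],[10,[0,0,0],[0,0,0]],[10,[0,0,0],[0,0,0]],[10,[0,0,0],[0,0,0]],[10,[0,0,0],[0,0,0]],[10,[0,0,0],[0,0,0]]]' 70
python3 go.py 558.9 203.2 13 174.1
```

```text
time: 13.15
position: [0.5595, 0.2038, 0.0146]
tcp_rot: [0.051, 0.999, 0.0, 0.001]
wrist_force: [-0.2, 1.0, -0.1]
grip_width: 0.022
tcp [559.5 203.8  14.6] yaw 174.2 tilt [ 0.003  0.001 -1.   ] q1,5,6 [0.24 0.   0.34] F [-0.2  1.  -0.1] w 22.0 t 13.2
shift now [ 0.5 -0.7  1.6] turn z 0.01 | shift after turn [ 0.5 -0.7  1.6]
turn xyz [0.01 0.02 0.01]
```

```bash
python3 -m creep '[[10,[0,0,-30],[0,0,0]],[10,[0,0,-45],[0,0,-0.6]],[10,[0,0,-45],[0,0,-0.6]],[10,[10,-45,0],[0,0,0]],[10,[10,-45,0],[0,0,0]],[10,[10,-45,0],[0,0,0]],[10,[10,-45,0],[0,0,0]],[10,[10,-45,0],[0,0,0]],[10,[10,-40,0],[0,0,0]],[10,[0,0,0],[0,0,0]],[10,[0,0,0],[0,0,0]]]'
python3 go.py 493 -84.5 60 184.6;python3 held.py weight; python3 cav.py wrist
```

```text
time: 14.25
position: [0.5155, -0.0738, 0.1337]
tcp_rot: [-0.039, 0.999, -0.001, -0.002]
wrist_force: [-0.1, 0.6, -3.0]
grip_width: 0.0223
tcp [515.5 -73.8 133.7] yaw -175.6 tilt [-0.004 -0.001 -1.   ] q1,5,6 [-0.27 -0.   -0.35] F [-0.1  0.6 -3. ] w 22.3 t 14.2
shift now [23.  -8.8 73.8] turn z -0.02 | shift after turn [23.3 -8.9 73.7]
turn xyz [-0.01 -0.03 -0.02]
0.8 [280.2, 219.9] toolz [-13.5 -12.5 -11.5]
x [-42.5 -35.8  27.   70.5  73.8]
y [-10.9  -9.8   0.5  10.5  11.6]
top part 16261 [-46.  -11.5 -14.7] [ 74.6  12.7 -10.5] [array([14.3,  0.4]), array([120.6,  24.2]), np.float64(0.2)]
cav 1200 [264.  78.] z 0.0077 [array([429.1, -89.1]), array([26.3, 28.5]), np.float64(4.9)]
cav 6591 [391. 135.] z 0.0074 [array([459.6,   8.1]), array([68.6, 67.1]), np.float64(13.4)]
cav 495 [262. 149.] z 0.1467 [array([461.1, -81.7]), array([ 5.8, 14.5]), np.float64(5.0)]
cav 159 [297. 149.] z 0.1467 [array([459.9, -69.9]), array([8.5, 5.5]), np.float64(89.8)]
cav 4970 [382. 241.] z 0.0074 [array([544.2,  15.2]), array([59.8, 60.4]), np.float64(4.8)]
cav 259 [372. 307.] z 0.0219 [array([557.6, -14.4]), array([128.8,  25.9]), np.float64(36.1)]
```

```bash
python3 -m creep '[[10,[20,-9,30],[0,0,0]],[10,[2,0,30],[0,0,0]],[10,[0,0,0],[0,0,0]],[10,[0,0,0],[0,0,0]]]'
python3 go.py 493.2 -84.5 22.6 184.6
```

```text
time: 14.8
position: [0.4966, -0.0781, 0.0741]
tcp_rot: [-0.045, 0.999, -0.001, 0.0]
wrist_force: [-0.5, 1.0, -1.4]
grip_width: 0.022
tcp [496.6 -78.1  74.1] yaw -174.8 tilt [ 0.    -0.001 -1.   ] q1,5,6 [-0.29 -0.   -0.38] F [-0.5  1.  -1.4] w 22.0 t 14.8
shift now [ 3.9 -6.  51.5] turn z 0.07 | shift after turn [ 3.9 -6.1 51.5]
turn xyz [-0.01  0.    0.07]
```

```bash
python3 -m creep '[[10,[3,-6,10],[0,0,0.07]],[10,[0,-1,15],[0,0,0]],[10,[0,0,0],[0,0,0]],[10,[0,0,0],[0,0,0]]]'
python3 go.py 493.2 -84.5 22.6 184.6
```

```text
time: 15.2
position: [0.4985, -0.0855, 0.0531]
tcp_rot: [-0.042, 0.999, -0.002, 0.004]
wrist_force: [0.2, 0.2, -2.3]
grip_width: 0.0219
tcp [498.5 -85.5  53.1] yaw -175.2 tilt [ 0.008 -0.004 -1.   ] q1,5,6 [-0.3  -0.   -0.39] F [ 0.2  0.2 -2.3] w 21.9 t 15.2
shift now [ 5.5  1.6 30.5] turn z 0.02 | shift after turn [ 5.2  1.4 30.5]
turn xyz [-0.03  0.06  0.02]
```

```bash
python3 -m creep '[[10,[5,1,6],[-0.03,0.06,0]],[10,[1,0,5],[0,0,0]],[10,[0.5,0,5],[0,0,0]],[10,[0,0,0],[0,0,0]]]'
python3 go.py 493.2 -84.5 22.6 184.6
```

```text
time: 15.6
position: [0.4934, -0.0858, 0.0385]
tcp_rot: [-0.042, 0.999, -0.001, 0.001]
wrist_force: [-0.7, -0.0, -2.1]
grip_width: 0.0222
tcp [493.4 -85.8  38.5] yaw -175.2 tilt [ 0.003 -0.002 -1.   ] q1,5,6 [-0.31 -0.   -0.39] F [-0.7 -0.  -2.1] w 22.2 t 15.6
shift now [ 0.2  1.3 15.9] turn z 0.02 | shift after turn [ 0.1  1.3 15.9]
turn xyz [-0.01  0.02  0.02]
```

```bash
python3 -m creep '[[10,[0,1.2,4],[0,0.02,0]],[10,[0.5,0.3,4],[0,0,0]],[10,[0.5,0,4],[0,0,0]],[10,[0.2,0,3],[0,0,0]],[10,[0,0,1],[0,0,0]],[10,[0,0,0],[0,0,0]]]'
python3 go.py 493.2 -84.5 22.6 184.6
```

```text
time: 16.2
position: [0.4927, -0.0845, 0.0227]
tcp_rot: [-0.042, 0.999, -0.001, 0.001]
wrist_force: [-0.3, 0.5, -2.6]
grip_width: 0.0221
tcp [492.7 -84.5  22.7] yaw -175.2 tilt [ 0.001 -0.003 -1.   ] q1,5,6 [-0.3  -0.   -0.39] F [-0.3  0.5 -2.6] w 22.1 t 16.2
shift now [-0.5 -0.1  0.1] turn z 0.02 | shift after turn [-0.5 -0.   0.1]
turn xyz [-0.02  0.01  0.02]
```

```bash
python3 -m creep '[[45,[0,0,0],[0,0,0]],[45,[0,0,0],[0,0,0]],[45,[0,0,0],[0,0,0]],[45,[0,0,-10],[0,0,0]],[45,[0,0,-40],[0,0,0]],[45,[0,0,-40],[0,0,0]],[45,[0,0,-35],[0,0,0]],[75,[0,-48,0],[0,0,0.3]],[75,[0,-48,0],[0,0,0.3]],[75,[0,-48,0],[0,0,0]],[75,[0,-48,0],[0,0,0]],[75,[-10,-40,0],[0,0,0]]]'
python3 -m creep '[[75,[0,0,0],[0,0,0]],[75,[0,0,0],[0,0,0]]]'
python3 lk.py wrist 492 -84 90 20 60;python3 lk.py top 492 -84 100 24 60;python3 lk.py wrist 512 -330 50 35 55; python3 go.py 512 -330 30 180
```

```text
time: 17.4
position: [0.5128, -0.3191, 0.1648]
tcp_rot: [-0.004, 1.0, -0.004, 0.007]
wrist_force: [1.4, 0.7, 0.4]
grip_width: 0.0748
time: 17.6
position: [0.513, -0.3254, 0.1649]
tcp_rot: [-0.001, 1.0, -0.005, 0.008]
wrist_force: [-0.1, 0.1, -0.3]
grip_width: 0.075
cam in tool [ 0.07   0.001 -0.141] axis [-0.28 -0.    0.96]
([532.3, -93.0, 72.1, 3.2, 4.6], 514)
([492.6, -69.3, 190.8, 92.2, 13.8], 868)
cam in tool [ 0.07   0.001 -0.141] axis [-0.28 -0.    0.96]
([514.1, -330.8, 56.3, 56.1, -0.2], 2262)
tcp [ 513.1 -323.6  164.8] yaw -179.8 tilt [ 0.015 -0.01  -1.   ] q1,5,6 [-0.67  0.   -0.68] F [ 0.5 -0.5 -0.4] w 75.1 t 17.8
shift now [  3.2  -5.  134.9] turn z 0.03 | shift after turn [  1.1  -6.4 134.8]
turn xyz [-0.08  0.11  0.03]
```

```bash
python3 -m creep '[[75,[2,-6,30],[-0.08,0.11,0]],[75,[2,0,30],[0,0,0]],[75,[2,0,30],[0,0,0]],[75,[0,0,15],[0,0,0]],[75,[0,0,0],[0,0,0]],[75,[0,0,0],[0,0,0]]]'
python3 go.py 514.3 -330.8 10 180;python3 lk.py wrist 512 -330 50 35 55; 
```

```text
time: 18.35
position: [0.5102, -0.3217, 0.0622]
tcp_rot: [-0.008, 1.0, -0.001, 0.003]
wrist_force: [-0.7, -0.4, 0.6]
grip_width: 0.0751
tcp [ 510.2 -321.7   62.2] yaw -179.1 tilt [ 0.005 -0.002 -1.   ] q1,5,6 [-0.67  0.   -0.69] F [-0.7 -0.4  0.6] w 75.1 t 18.4
shift now [-3.7 -9.1 52.2] turn z 0.12 | shift after turn [-4.1 -9.1 52.2]
turn xyz [-0.01  0.04  0.12]
cam in tool [ 0.07   0.001 -0.141] axis [-0.28 -0.    0.96]
([514.0, -330.8, 56.6, 56.3, -0.1], 5699)
```

```bash
python3 -m creep '[[75,[-4,-9,3],[0,0,0.12]],[75,[0,0,0],[0,0,0]],[75,[0,0,0],[0,0,0]]]'
python3 go.py 514.2 -330.8 10 180
```

```text
time: 18.7
position: [0.5173, -0.3324, 0.0636]
tcp_rot: [0.0, 1.0, -0.003, 0.005]
wrist_force: [0.2, -0.7, 0.3]
grip_width: 0.075
tcp [ 517.3 -332.4   63.6] yaw 180.0 tilt [ 0.011 -0.006 -1.   ] q1,5,6 [-0.68  0.   -0.68] F [ 0.2 -0.7  0.3] w 75.0 t 18.7
shift now [ 3.7  1.9 53.5] turn z -0.01 | shift after turn [ 3.1  1.6 53.6]
turn xyz [-0.04  0.08 -0.01]
```

```bash
python3 -m creep '[[75,[3,1,10],[-0.04,0.08,0]],[75,[1,0,15],[0,0,0]],[75,[1,0,15],[0,0,0]],[75,[0,0,8],[0,0,0]],[75,[0,0,0],[0,0,0]]]'
python3 go.py 514.2 -330.8 10 180
```

```text
time: 19.2
position: [0.512, -0.3321, 0.0119]
tcp_rot: [0.001, 1.0, -0.0, -0.0]
wrist_force: [-0.4, -0.5, -0.2]
grip_width: 0.0749
tcp [ 512.  -332.1   11.9] yaw 179.9 tilt [-0.001 -0.    -1.   ] q1,5,6 [-0.68 -0.   -0.68] F [-0.4 -0.5 -0.2] w 74.9 t 19.2
shift now [-2.2  1.3  1.9] turn z -0.01 | shift after turn [-2.2  1.3  1.9]
turn xyz [-0.   -0.01 -0.01]
```

```bash
python3 -m creep '[[75,[-1.5,1,1],[0,0,0]],[40,[0,0,0],[0,0,0]],[40,[0,0,0],[0,0,0]],[40,[0,0,0],[0,0,0]],[40,[0,0,0],[0,0,0]]]' 50
python3 go.py 543 14 130 184.6
python3 -m creep '[[40,[0,0,-30],[0,0,0]],[40,[0,0,-45],[0,0,-0.3]],[40,[0,0,-45],[0,0,-0.3]],[40,[-6,48,0],[0,0,0]],[40,[-7,48,0],[0,0,0]],[40,[-7,48,0],[0,0,0]],[40,[-7,48,0],[0,0,0]],[40,[-7,48,0],[0,0,0]],[40,[-7,48,0],[0,0,0]],[40,[-7,30,0],[0,0,0]],[40,[0,0,0],[0,0,0]],[40,[0,0,0],[0,0,0]]]'
python3 go.py 543 14 60 184.6; python3 held.py pot_square; python3 cav.py wrist w3.png
```

```text
time: 19.7
position: [0.5139, -0.3311, 0.0111]
tcp_rot: [0.001, 1.0, -0.0, -0.0]
wrist_force: [-1.1, 0.8, -0.6]
grip_width: 0.0554
tcp [ 513.9 -331.1   11.1] yaw 179.9 tilt [-0.    -0.001 -1.   ] q1,5,6 [-0.68 -0.   -0.68] F [-1.1  0.8 -0.6] w 55.4 t 19.7
shift now [ -28.5  345.1 -119.2] turn z -0.59 | shift after turn [ -56.7  341.7 -118.9]
turn xyz [-0.   -0.   -0.59]
time: 20.9
position: [0.5362, 0.0003, 0.1357]
tcp_rot: [-0.041, 0.999, 0.001, 0.002]
wrist_force: [0.6, -0.1, -1.7]
grip_width: 0.0552
tcp [5.362e+02 3.000e-01 1.357e+02] yaw -175.3 tilt [ 0.004  0.001 -1.   ] q1,5,6 [-0.13  0.   -0.21] F [ 0.6 -0.1 -1.7] w 55.2 t 20.9
shift now [-7.6 13.1 75.7] turn z 0.01 | shift after turn [-7.9 13.1 75.7]
turn xyz [0.01 0.03 0.01]
0.83 [277.7, 289.5] toolz [-33.  -19.1   6. ]
x [-24.7 -23.6  -4.6  27.1  27.3]
y [-26.  -23.9   0.7  25.1  27.2]
top part 7829 [-28.2 -27.1 -34.5] [ 27.8  28.2 -30. ] [array([-0.2,  0.6]), array([56. , 55.3]), np.float64(0.1)]
cav 488 [186. 123.] z 0.0081 [array([492. , -72.1]), array([154.4,   5.9]), np.float64(5.0)]
cav 392 [151.  48.] z 0.0352 [array([437.3, -88.6]), array([ 6.1, 25. ]), np.float64(4.7)]
cav 7221 [297.  96.] z 0.0074 [array([459.4,   7.6]), array([67.9, 68.4]), np.float64(4.7)]
cav 2618 [296. 189.] z 0.0074 [array([527. ,  13.2]), array([29.4, 60.8]), np.float64(5.3)]
cav 278 [167. 215.] z 0.0352 [array([547. , -79.7]), array([ 6.2, 25. ]), np.float64(4.0)]
```

View pics/w3.png

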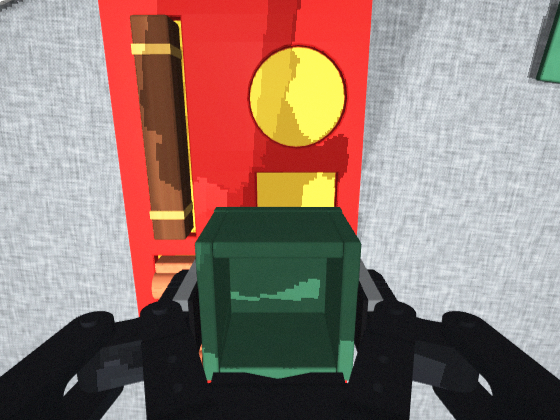

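The weight is down in its slot: its band tops read 35 mm against an expected 36. The held green pot hides half of its square cavity at (297,189).

```bash
python3 -m creep '[[40,[-6,11,20],[0,0,0]],[40,[0,2,25],[0,0,0]],[40,[0,0,25],[0,0,0]],[40,[0,0,0],[0,0,0]],[40,[0,0,0],[0,0,0]]]'
python3 go.py 543 13.9 19 184.6
```

```text
time: 21.55
position: [0.5437, 0.0049, 0.0657]
tcp_rot: [-0.033, 0.999, -0.001, 0.004]
wrist_force: [0.7, 0.1, -1.5]
grip_width: 0.0554
tcp [543.7   4.9  65.7] yaw -176.2 tilt [ 0.008 -0.001 -1.   ] q1,5,6 [-0.11 -0.   -0.18] F [ 0.7  0.1 -1.5] w 55.4 t 21.6
shift now [ 0.4  9.1 46.7] turn z -0.1 | shift after turn [-0.   9.1 46.7]
turn xyz [-0.01  0.06 -0.1 ]
```

```bash
python3 -m creep '[[40,[0.5,8.5,8],[0,0.06,-0.1]],[40,[0.5,1,10],[0,0,0]],[40,[0.5,0,5],[0,0,0]],[40,[0,0,0],[0,0,0]]]'
python3 go.py 543 13.9 19 184.6
```

```text
time: 21.95
position: [0.544, 0.0133, 0.0447]
tcp_rot: [-0.04, 0.999, -0.001, 0.002]
wrist_force: [0.1, 0.1, -2.1]
grip_width: 0.0553
tcp [544.   13.3  44.7] yaw -175.4 tilt [ 0.004 -0.002 -1.   ] q1,5,6 [-0.1  -0.   -0.18] F [ 0.1  0.1 -2.1] w 55.3 t 21.9
shift now [ 1.1  0.7 25.7] turn z -0.0 | shift after turn [ 1.   0.6 25.7]
turn xyz [-0.02  0.03 -0.  ]
```

```bash
python3 -m creep '[[40,[1,0.5,5],[0,0.03,0]],[40,[0.3,0,5],[0,0,0]],[40,[0.3,0,5],[0,0,0]],[40,[0.3,0,4],[0,0,0]],[40,[0,0,4],[0,0,0]],[40,[0,0,2],[0,0,0]],[40,[0,0,0],[0,0,0]]]'
python3 go.py 543 13.9 19 184.6
```

```text
time: 22.65
position: [0.5428, 0.0137, 0.0185]
tcp_rot: [-0.04, 0.999, -0.002, 0.001]
wrist_force: [0.4, -0.8, -1.8]
grip_width: 0.055
tcp [542.8  13.7  18.5] yaw -175.4 tilt [ 0.002 -0.003 -1.   ] q1,5,6 [-0.1  -0.   -0.18] F [ 0.4 -0.8 -1.8] w 55.0 t 22.6
shift now [-0.2  0.2 -0.5] turn z -0.0 | shift after turn [-0.2  0.2 -0.5]
turn xyz [-0.02  0.01 -0.  ]
```

```bash
python3 -m creep '[[72,[0,0,0],[0,0,0]],[72,[0,0,0],[0,0,0]],[72,[0,0,0],[0,0,0]],[72,[0,0,-10],[0,0,0]],[80,[0,0,-45],[0,0,0]],[80,[0,0,-45],[0,0,0]],[80,[0,0,-35],[0,0,0]]]'
python3 lk.py wrist 543 14 45 45 60
python3 -m creep '[[80,[-14,44,0],[0,0,0]],[80,[-14,44,0],[0,0,0]],[80,[-14,44,0],[0,0,0]],[80,[-14,44,0],[0,0,0]],[80,[-14,44,0],[0,0,0]],[80,[-14,44,0],[0,0,0]],[80,[-10,30,0],[0,0,0]],[80,[0,0,0],[0,0,0]],[80,[0,0,0],[0,0,0]]]'
python3 lk.py wrist 616 320 50 35 55; python3 go.py 616 320 60 184.6;
```

```text
time: 23.35
position: [0.5384, 0.0144, 0.1541]
tcp_rot: [-0.04, 0.999, -0.001, -0.004]
wrist_force: [1.1, 0.4, 0.6]
grip_width: 0.0797
cam in tool [ 0.07   0.    -0.141] axis [-0.28 -0.    0.96]
([543.7, 14.1, 56.3, 56.1, 4.5], 2457)
time: 24.3
position: [0.6227, 0.3251, 0.1758]
tcp_rot: [-0.037, 0.999, -0.001, 0.014]
wrist_force: [-0.5, -0.9, 0.4]
grip_width: 0.08
cam in tool [ 0.07   0.    -0.141] axis [-0.28 -0.    0.96]
([616.7, 319.9, 63.1, 62.8, -23.4], 1880)
tcp [622.6 324.9 175.7] yaw -175.8 tilt [ 0.028 -0.001 -1.   ] q1,5,6 [ 0.39 -0.01  0.32] F [-0.1  0.5  0.2] w 80.1 t 24.4
shift now [ 10.1  -4.1 115.4] turn z -0.04 | shift after turn [  6.9  -4.4 115.7]
turn xyz [-0.02  0.2  -0.04]
```

```bash
python3 -m creep '[[82,[7,-4,30],[0,0.2,-0.04]],[82,[2,0,35],[0,0,0]],[82,[1,0,30],[0,0,0]],[82,[0,0,10],[0,0,0]],[82,[0,0,0],[0,0,0]],[82,[0,0,0],[0,0,0]]]'
python3 lk.py wrist 616 320 50 35 55;python3 go.py 616.6 319.9 9 184.6
```

```text
time: 24.95
position: [0.6164, 0.312, 0.0752]
tcp_rot: [-0.035, 0.999, -0.001, 0.004]
wrist_force: [0.6, -0.6, -0.0]
grip_width: 0.0822
cam in tool [ 0.07   0.    -0.141] axis [-0.28 -0.    0.96]
([616.5, 319.7, 63.0, 62.9, -25.4], 4347)
tcp [616.8 312.2  75.8] yaw -176.0 tilt [ 0.009 -0.002 -1.   ] q1,5,6 [ 0.37 -0.    0.3 ] F [ 0.1 -0.2 -0.7] w 82.1 t 25.0
shift now [ 0.2  7.9 66.7] turn z -0.07 | shift after turn [-0.4  7.7 66.8]
turn xyz [-0.02  0.06 -0.07]
```

```bash
python3 -m creep '[[82,[0,7,10],[0,0.06,-0.07]],[82,[1,0,5],[0,0,0]],[82,[0,0,0],[0,0,0]],[82,[0,0,0],[0,0,0]]]'
python3 go.py 616.6 319.7 9 184.6
```

```text
time: 25.4
position: [0.6186, 0.321, 0.0651]
tcp_rot: [-0.04, 0.999, 0.001, 0.004]
wrist_force: [-0.2, 0.1, -0.1]
grip_width: 0.082
tcp [618.6 321.   65.1] yaw -175.4 tilt [ 0.008  0.001 -1.   ] q1,5,6 [ 0.38 -0.    0.3 ] F [-0.2  0.1 -0.1] w 82.0 t 25.4
shift now [ 2.5 -1.2 56.1] turn z 0.01 | shift after turn [ 2.1 -1.2 56.1]
turn xyz [0.01 0.06 0.01]
```

```bash
python3 -m creep '[[82,[2,-0.5,10],[0,0.06,0]],[82,[1,0,15],[0,0,0]],[82,[1,0,15],[0,0,0]],[82,[0,0,10],[0,0,0]],[82,[0,0,2],[0,0,0]],[82,[0,0,0],[0,0,0]]]'
python3 go.py 616.6 319.7 9 184.6
```

```text
time: 26.0
position: [0.6129, 0.3198, 0.0065]
tcp_rot: [-0.041, 0.999, -0.0, -0.002]
wrist_force: [-0.7, -0.1, 0.5]
grip_width: 0.0822
tcp [612.9 319.8   6.5] yaw -175.3 tilt [-0.004 -0.001 -1.   ] q1,5,6 [0.38 0.   0.3 ] F [-0.7 -0.1  0.5] w 82.2 t 26.0
shift now [-3.7 -0.4 -2.5] turn z 0.01 | shift after turn [-3.7 -0.4 -2.5]
turn xyz [-0.   -0.03  0.01]
```

```bash
python3 -m creep '[[82,[-3,0,-2],[0,-0.03,0]],[82,[-0.5,0,0],[0,0,0]],[45,[0,0,0],[0,0,0]],[45,[0,0,0],[0,0,0]],[45,[0,0,0],[0,0,0]],[45,[0,0,0],[0,0,0]],[45,[0,0,0],[0,0,0]]]' 50
python3 go.py 616.6 319.7 9 184.6
python3 -m creep '[[45,[0,0,-30],[0,0,0]],[45,[0,0,-45],[0,0,0]],[45,[0,0,-45],[0,0,0]],[45,[26,-43,0],[0,0,0]],[45,[26,-43,0],[0,0,0]],[45,[26,-43,0],[0,0,0]],[45,[26,-43,0],[0,0,0]],[45,[26,-43,0],[0,0,0]],[45,[20,-40,0],[0,0,0]],[45,[0,0,0],[0,0,0]],[45,[0,0,0],[0,0,0]]]'
python3 go.py 459.4 7 60 184.6; python3 held.py pot_round; python3 cav.py wrist
```

```text
time: 26.7
position: [0.6179, 0.3206, 0.0105]
tcp_rot: [-0.041, 0.999, 0.0, 0.002]
wrist_force: [0.4, 0.1, -2.1]
grip_width: 0.0639
tcp [617.9 320.6  10.5] yaw -175.3 tilt [ 0.003  0.001 -1.   ] q1,5,6 [ 0.38 -0.    0.3 ] F [ 0.4  0.1 -2.1] w 63.9 t 26.7
shift now [ 1.3 -0.8  1.5] turn z 0.01 | shift after turn [ 1.3 -0.8  1.5]
turn xyz [0.   0.02 0.01]
time: 27.8
position: [0.4884, 0.05, 0.1299]
tcp_rot: [-0.042, 0.999, -0.001, 0.002]
wrist_force: [0.5, -0.2, -2.7]
grip_width: 0.0636
tcp [488.4  50.  129.9] yaw -175.2 tilt [ 0.004 -0.002 -1.   ] q1,5,6 [-0.03 -0.   -0.12] F [ 0.5 -0.2 -2.7] w 63.6 t 27.8
shift now [ 32.7 -40.3  69.8] turn z 0.02 | shift after turn [ 32.3 -40.5  69.9]
turn xyz [-0.01  0.03  0.02]
0.9 [279.5, 294.0] toolz [-33.1 -16.9   5.8]
x [-25.7 -24.9  -6.2  31.3  32.2]
y [-28.3 -25.2   0.4  25.6  28.8]
top part 7025 [-27.6 -31.  -35. ] [ 32.7  31.3 -30.1] [array([2.7, 0. ]), array([61.8, 60. ]), np.float64(80.6)]
cav 6495 [223. 157.] z 0.0074 [array([459.5,   7.4]), array([68. , 68.1]), np.float64(23.2)]
cav 437 [ 74. 118.] z 0.0343 [array([437.7, -88.4]), array([ 5.8, 25.3]), np.float64(4.9)]
cav 246 [ 95. 272.] z 0.0351 [array([547.2, -79.4]), array([ 6. , 24.8]), np.float64(4.1)]
cav 382 [210. 368.] z 0.0154 [array([572.9,  14.7]), array([ 25.3, 189.1]), np.float64(84.6)]
```

```bash
python3 -m creep '[[45,[16,-20,20],[0,0.03,0]],[45,[15,-19,20],[0,0,0]],[45,[0,0,20],[0,0,0]],[45,[0,0,0],[0,0,0]],[45,[0,0,0],[0,0,0]]]'
python3 go.py 460.2 7 18.5 184.6
```

```text
time: 28.45
position: [0.4659, 0.0145, 0.0699]
tcp_rot: [-0.049, 0.999, -0.001, 0.002]
wrist_force: [-0.3, 0.2, -1.9]
grip_width: 0.0639
tcp [465.9  14.5  69.9] yaw -174.4 tilt [ 0.004 -0.001 -1.   ] q1,5,6 [-0.11 -0.   -0.21] F [-0.3  0.2 -1.9] w 63.9 t 28.4
shift now [ 6.7 -6.8 51.4] turn z 0.13 | shift after turn [ 6.3 -7.  51.4]
turn xyz [-0.01  0.03  0.13]
```

```bash
python3 -m creep '[[45,[6,-6.5,8],[0,0.03,0.13]],[45,[1,-1,8],[0,0,0]],[45,[0.5,0,5],[0,0,0]],[45,[0,0,0],[0,0,0]]]'
python3 go.py 460.2 7 18.5 184.6
```

```text
time: 28.85
position: [0.4617, 0.0071, 0.0501]
tcp_rot: [-0.041, 0.999, -0.001, 0.002]
wrist_force: [-0.4, -0.2, -2.1]
grip_width: 0.0636
tcp [461.7   7.1  50.1] yaw -175.3 tilt [ 0.004 -0.002 -1.   ] q1,5,6 [-0.13 -0.   -0.21] F [-0.4 -0.2 -2.1] w 63.6 t 28.9
shift now [ 1.6  0.1 31.6] turn z 0.02 | shift after turn [ 1.5  0.  31.6]
turn xyz [-0.01  0.03  0.02]
```

```bash
python3 -m creep '[[45,[1.5,0,6],[0,0.03,0]],[45,[0.4,0,6],[0,0,0]],[45,[0.4,0,5],[0,0,0]],[45,[0.3,0,5],[0,0,0]],[45,[0.2,0,4],[0,0,0]],[45,[0,0,4],[0,0,0]],[45,[0,0,1],[0,0,0]],[45,[0,0,0],[0,0,0]]]'
python3 go.py 460.2 7 18.5 184.6
```

```text
time: 29.65
position: [0.46, 0.0067, 0.0184]
tcp_rot: [-0.041, 0.999, -0.001, 0.001]
wrist_force: [-0.1, 0.1, -1.7]
grip_width: 0.0635
tcp [460.    6.7  18.4] yaw -175.3 tilt [ 0.003 -0.002 -1.   ] q1,5,6 [-0.13 -0.   -0.21] F [-0.1  0.1 -1.7] w 63.5 t 29.6
shift now [-0.2  0.3 -0.1] turn z 0.02 | shift after turn [-0.2  0.3 -0.1]
turn xyz [-0.02  0.02  0.02]
```

```bash
python3 -m creep '[[80,[0,0,0],[0,0,0]],[80,[0,0,0],[0,0,0]],[80,[0,0,0],[0,0,0]],[80,[0,0,-10],[0,0,0]],[70,[0,0,-45],[0,0,0]],[70,[0,0,-45],[0,0,0]],[70,[0,0,-35],[0,0,0]]]'
python3 lk.py wrist 460 7 45 45 60
python3 -m creep '[[70,[-14,-43,0],[0,0,0]],[70,[-14,-43,0],[0,0,0]],[70,[-14,-43,0],[0,0,0]],[70,[-14,-43,0],[0,0,0]],[70,[-14,-43,0],[0,0,0]],[70,[-14,-43,0],[0,0,0]],[70,[-14,-43,0],[0,0,0]],[70,[-14,-30,0],[0,0,0]]]'
python3 -m creep '[[70,[0,0,0],[0,0,-1]],[70,[0,0,0],[0,0,-1]],[70,[0,0,0],[0,0,-1]],[70,[0,0,0],[0,0,-1]],[70,[0,0,0],[0,0,-1]],[70,[0,0,0],[0,0,-1]],[70,[0,0,0],[0,0,-1]],[70,[0,0,0],[0,0,-1]],[70,[0,0,0],[0,0,0]],[70,[0,0,0],[0,0,0]]]'
python3 lk.py wrist 603 -320.5 55 35 55; python3 go.py 603 -320.5 60 253.5;
```

```text
time: 30.35
position: [0.4551, 0.0076, 0.153]
tcp_rot: [-0.041, 0.999, -0.0, -0.005]
wrist_force: [1.1, 0.2, -0.5]
grip_width: 0.0701
cam in tool [ 0.07   0.    -0.141] axis [-0.28 -0.    0.96]
([459.2, 7.1, 63.0, 62.7, 47.1], 2160)
time: 31.2
position: [0.6083, -0.3215, 0.1757]
tcp_rot: [-0.046, 0.999, -0.004, 0.011]
wrist_force: [0.5, 0.4, -0.1]
grip_width: 0.0695
time: 32.2
position: [0.6101, -0.3299, 0.175]
tcp_rot: [-0.583, 0.813, -0.01, 0.007]
wrist_force: [-0.9, 0.7, 0.6]
grip_width: 0.0703
cam in tool [ 0.07  -0.001 -0.141] axis [-0.28 -0.    0.96]
([603.4, -321.3, 78.4, 46.1, 72.9], 2257)
tcp [ 610.1 -329.9  175. ] yaw -108.7 tilt [ 0.023 -0.008 -1.   ] q1,5,6 [-0.6   0.01 -1.84] F [-0.2  0.3 -0.2] w 70.3 t 32.2
shift now [ -6.7  12.6 114.7] turn z -0.27 | shift after turn [ -7.    9.5 115. ]
turn xyz [-0.18 -0.01 -0.27]
```

```bash
python3 -m creep '[[70,[-7,10,30],[-0.18,0,-0.2]],[70,[0,0,35],[0,0,0]],[70,[0,0,30],[0,0,0]],[70,[0,0,5],[0,0,0]],[70,[0,0,0],[0,0,0]],[70,[0,0,0],[0,0,0]]]'
python3 lk.py wrist 603 -320.5 55 35 55; python3 go.py 603.4 -321.3 12 252.9
```

```text
time: 32.85
position: [0.6056, -0.3216, 0.0767]
tcp_rot: [-0.591, 0.807, -0.003, 0.001]
wrist_force: [0.2, -0.2, -0.2]
grip_width: 0.0701
cam in tool [ 0.07  -0.001 -0.141] axis [-0.28 -0.    0.96]
([603.4, -321.2, 78.7, 46.2, 72.9], 5241)
tcp [ 606.  -321.8   77.4] yaw -107.6 tilt [ 0.006 -0.005 -1.   ] q1,5,6 [-0.59 -0.   -1.85] F [ 0.7 -0.2  0.4] w 70.0 t 32.9
shift now [ 0.   3.1 65.4] turn z -0.06 | shift after turn [ 0.2  2.6 65.4]
turn xyz [-0.05 -0.02 -0.06]
```

```bash
python3 -m creep '[[70,[0,3,15],[-0.05,0,-0.06]],[70,[0,1,15],[0,0,0]],[70,[0,1,15],[0,0,0]],[70,[0,0,12],[0,0,0]],[70,[0,0,4],[0,0,0]],[70,[0,0,0],[0,0,0]]]'
python3 go.py 603.4 -321.2 12 252.9
```

```text
time: 33.5
position: [0.603, -0.3222, 0.015]
tcp_rot: [-0.594, 0.805, -0.004, -0.0]
wrist_force: [1.0, 0.2, 0.9]
grip_width: 0.0698
tcp [ 603.  -322.2   15. ] yaw -107.1 tilt [ 0.004 -0.007 -1.   ] q1,5,6 [-0.59 -0.   -1.86] F [1.  0.2 0.9] w 69.8 t 33.5
shift now [-1.1 -0.1  3. ] turn z -0.01 | shift after turn [-1.  -0.1  3. ]
turn xyz [-0.04 -0.04 -0.01]
```

```bash
python3 -m creep '[[70,[-1,0,3],[-0.04,-0.04,0]],[25,[0,0,0],[0,0,0]],[25,[0,0,0],[0,0,0]],[25,[0,0,0],[0,0,0]],[25,[0,0,0],[0,0,0]],[25,[0,0,0],[0,0,0]],[25,[0,0,0],[0,0,0]]]' 50
python3 go.py 603.4 -321.2 12 252.9
python3 -m creep '[[25,[0,0,-30],[0,0,0]],[25,[0,0,-45],[0,0,1]],[25,[0,0,-45],[0,0,1]],[25,[0,0,0],[0,0,1]],[25,[0,0,0],[0,0,1]],[25,[0,0,0],[0,0,1]],[25,[0,0,0],[0,0,1]],[25,[0,0,0],[0,0,1]],[25,[0,0,0],[0,0,1]],[25,[0,0,0],[0,0,0]]]'
python3 -m creep '[[25,[-7,43,0],[0,0,0]],[25,[-7,43,0],[0,0,0]],[25,[-7,43,0],[0,0,0]],[25,[-7,43,0],[0,0,0]],[25,[-7,43,0],[0,0,0]],[25,[-7,43,0],[0,0,0]],[25,[-7,43,0],[0,0,0]],[25,[0,25,0],[0,0,0]],[25,[0,0,0],[0,0,0]],[25,[0,0,0],[0,0,0]]]'
python3 go.py 635.8 21.5 60 184.6; python3 held.py pot_oblong; python3 cav.py wrist
```

```text
time: 34.2
position: [0.6036, -0.3212, 0.0122]
tcp_rot: [-0.594, 0.805, 0.0, 0.0]
wrist_force: [1.1, -0.1, -0.8]
grip_width: 0.0454
tcp [ 603.6 -321.2   12.2] yaw -107.1 tilt [ 0.     0.001 -1.   ] q1,5,6 [-0.59  0.   -1.86] F [ 1.1 -0.1 -0.8] w 45.4 t 34.2
shift now [0.  0.2 0.2] turn z -0.0 | shift after turn [0.  0.2 0.2]
turn xyz [-0.    0.01 -0.  ]
time: 35.2
position: [0.6017, -0.32, 0.1334]
tcp_rot: [-0.055, 0.998, 0.002, -0.002]
wrist_force: [-0.1, -0.1, -3.3]
grip_width: 0.0455
time: 36.2
position: [0.611, 0.0199, 0.131]
tcp_rot: [-0.069, 0.998, 0.002, -0.003]
wrist_force: [0.1, -0.5, -2.2]
grip_width: 0.0455
tcp [611.   19.9 131. ] yaw -172.0 tilt [-0.006  0.004 -1.   ] q1,5,6 [-0.08  0.   -0.22] F [ 0.1 -0.5 -2.2] w 45.5 t 36.2
shift now [-25.2  -2.3  70.9] turn z 0.42 | shift after turn [-24.9  -0.4  71. ]
turn xyz [ 0.04 -0.04  0.42]
0.77 [278.3, 275.4] toolz [-31.2 -11.9   7.9]
x [-33.6 -33.2   2.6  39.   39.2]
y [-21.4 -19.6   0.6  20.5  22.3]
top part 7373 [-27.2 -22.6 -33. ] [ 39.4  23.4 -28.2] [array([2.6, 0.4]), array([74., 46.]), np.float64(0.2)]
cav 194 [167.  59.] z 0.0108 [array([515.8, -70.2]), array([66.5,  1.7]), np.float64(4.4)]
cav 453 [296.  20.] z 0.0079 [array([481.8,  10.5]), array([21.7, 63.6]), np.float64(7.9)]
cav 351 [138.  98.] z 0.0353 [array([547.3, -79.6]), array([ 5.9, 24.8]), np.float64(5.4)]
cav 136 [160. 126.] z 0.0116 [array([565.5, -73.9]), array([15.9, 32.9]), np.float64(43.1)]
cav 387 [170. 200.] z 0.0088 [array([629.1, -44.1]), array([112.9,  64.5]), np.float64(23.8)]
```

```bash
python3 -m creep '[[25,[-22,-2,15],[0.04,-0.04,0.4]],[25,[0,0,20],[0,0,0]],[25,[0,0,20],[0,0,0]],[25,[0,0,0],[0,0,0]],[25,[0,0,0],[0,0,0]]]'
python3 go.py 636.4 21.6 20.2 184.6
```

```text
time: 36.85
position: [0.6358, 0.0112, 0.0758]
tcp_rot: [-0.034, 0.999, -0.001, 0.002]
wrist_force: [0.9, -0.1, -2.1]
grip_width: 0.0454
tcp [635.8  11.2  75.8] yaw -176.1 tilt [ 0.003 -0.003 -1.   ] q1,5,6 [-0.09 -0.   -0.16] F [ 0.9 -0.1 -2.1] w 45.4 t 36.9
shift now [-1.1 10.5 55.6] turn z -0.08 | shift after turn [-1.4 10.3 55.6]
turn xyz [-0.02  0.02 -0.08]
```

```bash
python3 -m creep '[[25,[-1,9.5,10],[-0.02,0.02,-0.08]],[25,[0.3,1.5,10],[0,0,0]],[25,[0.3,0,5],[0,0,0]],[25,[0,0,0],[0,0,0]]]'
python3 go.py 636.4 21.6 20.2 184.6
```

```text
time: 37.25
position: [0.6372, 0.0219, 0.0519]
tcp_rot: [-0.04, 0.999, -0.0, 0.002]
wrist_force: [0.3, 0.6, -1.8]
grip_width: 0.0452
tcp [637.2  21.9  51.9] yaw -175.4 tilt [ 0.004 -0.    -1.   ] q1,5,6 [-0.07  0.   -0.15] F [ 0.3  0.6 -1.8] w 45.2 t 37.2
shift now [ 0.9 -0.2 31.7] turn z -0.0 | shift after turn [ 0.8 -0.2 31.7]
turn xyz [-0.    0.03 -0.  ]
```

```bash
python3 -m creep '[[25,[0.8,0,6],[0,0.03,0]],[25,[0.3,0,6],[0,0,0]],[25,[0.3,0,5],[0,0,0]],[25,[0.3,0,5],[0,0,0]],[25,[0.2,0,4],[0,0,0]],[25,[0,0,4],[0,0,0]],[25,[0,0,1.5],[0,0,0]],[25,[0,0,0],[0,0,0]]]'
python3 go.py 636.4 21.6 20.2 184.6
```

```text
time: 38.05
position: [0.6365, 0.0217, 0.0205]
tcp_rot: [-0.04, 0.999, -0.001, 0.002]
wrist_force: [0.0, -0.5, -2.1]
grip_width: 0.045
tcp [636.5  21.7  20.5] yaw -175.4 tilt [ 0.004 -0.001 -1.   ] q1,5,6 [-0.07 -0.   -0.15] F [ 0.  -0.5 -2.1] w 45.0 t 38.0
shift now [ 0.2 -0.1  0.3] turn z -0.0 | shift after turn [ 0.2 -0.1  0.3]
turn xyz [-0.01  0.03 -0.  ]
```

```bash
python3 -m creep '[[62,[0,0,0],[0,0,0]],[62,[0,0,0],[0,0,0]],[62,[0,0,0],[0,0,0]],[62,[0,0,-10],[0,0,0]],[62,[0,0,-45],[0,0,0]],[62,[0,0,-45],[0,0,0]],[62,[0,0,-35],[0,0,0]]]'
python3 lk.py wrist 636 22 50 45 60
python3 -m creep '[[45,[33,-27,0],[0,0,0]],[45,[33,-27,0],[0,0,0]],[45,[33,-27,0],[0,0,0]],[45,[33,-27,0],[0,0,0]],[45,[33,-27,0],[0,0,0]],[45,[33,-27,0],[0,0,0]],[45,[30,-27,0],[0,0,0]],[45,[20,-15,0],[0,0,0]]]'
python3 -m creep '[[45,[0,0,0],[0,0,1]],[45,[0,0,0],[0,0,1]],[45,[0,0,0],[0,0,1]],[45,[0,0,0],[0,0,1]],[45,[0,0,0],[0,0,1]],[45,[0,0,0],[0,0,1]],[45,[0,0,0],[0,0,1]],[45,[0,0,0],[0,0,1]],[45,[0,0,0],[0,0,0]],[45,[0,0,0],[0,0,0]]]'
python3 lk.py wrist 394 -209 50 25 45; python3 lk.py wrist 394 -209 50 8 45; python3 go.py 395 -209 60 115.5;
```

```text
time: 38.75
position: [0.6317, 0.0221, 0.1539]
tcp_rot: [-0.04, 0.999, 0.0, -0.005]
wrist_force: [1.0, 0.1, 0.4]
grip_width: 0.0619
cam in tool [ 0.07   0.    -0.141] axis [-0.28 -0.    0.96]
([636.4, 22.0, 78.3, 46.1, 4.6], 2692)
time: 39.6
position: [0.4056, -0.2081, 0.1704]
tcp_rot: [-0.044, 0.999, -0.005, 0.013]
wrist_force: [0.9, -0.2, -0.3]
grip_width: 0.0447
time: 40.6
position: [0.4039, -0.2133, 0.1797]
tcp_rot: [0.514, 0.858, 0.001, 0.021]
wrist_force: [0.1, 0.1, 0.0]
grip_width: 0.0449
cam in tool [ 0.071  0.001 -0.141] axis [-0.28 -0.    0.96]
([395.6, -208.9, 27.9, 13.5, -62.7], 542)
cam in tool [ 0.071  0.001 -0.141] axis [-0.28 -0.    0.96]
([395.6, -209.1, 75.9, 44.1, -64.7], 4156)
tcp [ 403.9 -213.3  179.6] yaw 118.1 tilt [ 0.038 -0.02  -0.999] q1,5,6 [-0.64  0.01  0.44] F [-0.3  0.  -0.3] w 45.4 t 40.7
shift now [ 12.2  -8.8 119.1] turn z 0.32 | shift after turn [  7.7  -6.2 119.6]
turn xyz [0.18 0.25 0.32]
```

```bash
python3 -m creep '[[40,[8,-6,30],[0.18,0.25,0.3]],[40,[0,0,35],[0,0,0]],[40,[0,0,30],[0,0,0]],[40,[0,0,5],[0,0,0]],[40,[0,0,0],[0,0,0]],[40,[0,0,0],[0,0,0]]]'
python3 lk.py wrist 395 -209 50 8 45;python3 lk.py wrist 395 -209 50 26 45; python3 go.py 395.6 -209 17 115.3
```

```text
time: 41.3
position: [0.398, -0.2111, 0.0802]
tcp_rot: [0.53, 0.848, -0.0, 0.003]
wrist_force: [0.6, 0.2, 0.3]
grip_width: 0.0402
cam in tool [ 0.071  0.001 -0.141] axis [-0.28 -0.    0.96]
([395.7, -209.0, 76.2, 44.1, -64.7], 8114)
cam in tool [ 0.071  0.001 -0.141] axis [-0.28 -0.    0.96]
([395.4, -208.3, 27.4, 13.5, -64.4], 1095)
tcp [ 398.7 -211.7   81. ] yaw 116.0 tilt [ 0.006 -0.005 -1.   ] q1,5,6 [-0.64 -0.    0.48] F [-0.   0.6  0.4] w 39.6 t 41.4
shift now [ 4.2 -1.8 63.9] turn z 0.09 | shift after turn [ 3.7 -1.7 64. ]
turn xyz [0.03 0.05 0.09]
```

```bash
python3 -m creep '[[40,[3.5,-1.5,15],[0.03,0.05,0.09]],[40,[0.5,-0.5,15],[0,0,0]],[40,[0.5,0,15],[0,0,0]],[40,[0,0,10],[0,0,0]],[40,[0,0,3],[0,0,0]],[40,[0,0,0],[0,0,0]]]'
python3 go.py 395.6 -208.9 17 115.3
```

```text
time: 42.0
position: [0.3982, -0.2108, 0.0241]
tcp_rot: [0.536, 0.844, -0.001, 0.004]
wrist_force: [-0.6, -0.0, -0.8]
grip_width: 0.0401
tcp [ 398.2 -210.8   24.1] yaw 115.2 tilt [ 0.006 -0.005 -1.   ] q1,5,6 [-0.64 -0.    0.5 ] F [-0.6 -0.  -0.8] w 40.1 t 42.0
shift now [ 2.9 -1.6  7. ] turn z -0.01 | shift after turn [ 2.8 -1.5  7.1]
turn xyz [ 0.03  0.06 -0.01]
```

```bash
python3 -m creep '[[40,[2.5,-1.5,4],[0.03,0.06,0]],[40,[0.3,0,3],[0,0,0]],[40,[0,0,0.5],[0,0,0]],[5,[0,0,0],[0,0,0]],[5,[0,0,0],[0,0,0]],[5,[0,0,0],[0,0,0]],[5,[0,0,0],[0,0,0]],[5,[0,0,0],[0,0,0]],[5,[0,0,0],[0,0,0]]]' 50
python3 go.py 395.6 -208.9 17 115.3
```

```text
time: 42.9
position: [0.397, -0.21, 0.0183]
tcp_rot: [0.536, 0.844, -0.0, 0.001]
wrist_force: [-0.3, -0.7, -0.4]
grip_width: 0.0128
tcp [ 397.  -210.    18.3] yaw 115.2 tilt [ 0.002 -0.002 -1.   ] q1,5,6 [-0.64 -0.    0.5 ] F [-0.3 -0.7 -0.4] w 12.8 t 42.9
shift now [ 1.6 -0.8  1.3] turn z -0.01 | shift after turn [ 1.6 -0.8  1.3]
turn xyz [ 0.01  0.02 -0.01]
```

```bash
python3 -m creep '[[5,[0,0,-30],[0,0,0]],[5,[0,0,-45],[0,0,-1]],[5,[0,0,-45],[0,0,-1]],[5,[0,0,0],[0,0,-1]],[5,[0,0,0],[0,0,-1]],[5,[0,0,0],[0,0,-1]],[5,[0,0,0],[0,0,-1]],[5,[0,0,0],[0,0,-1]],[5,[0,0,0],[0,0,-1]],[5,[0,0,0],[0,0,0]]]'
python3 -m creep '[[5,[-32,27,0],[0,0,0]],[5,[-32,27,0],[0,0,0]],[5,[-32,27,0],[0,0,0]],[5,[-32,27,0],[0,0,0]],[5,[-32,27,0],[0,0,0]],[5,[-32,27,0],[0,0,0]],[5,[-30,25,0],[0,0,0]],[5,[0,0,0],[0,0,0]],[5,[0,0,0],[0,0,0]]]'
python3 go.py 636.4 22 62 184.6; python3 held.py lid_oblong; python3 lk.py wrist 636.4 22 50 45 60 w4.png
```

```text
time: 43.9
position: [0.3956, -0.2089, 0.1419]
tcp_rot: [-0.015, 1.0, 0.0, -0.0]
wrist_force: [0.6, 0.3, -0.5]
grip_width: 0.0125
time: 44.8
position: [0.622, -0.0119, 0.1373]
tcp_rot: [0.002, 1.0, -0.001, -0.002]
wrist_force: [-0.6, 0.5, -0.1]
grip_width: 0.0125
tcp [622.  -11.9 137.3] yaw 179.7 tilt [-0.004 -0.002 -1.   ] q1,5,6 [-0.13 -0.   -0.12] F [-0.6  0.5 -0.1] w 12.5 t 44.8
shift now [-14.6  34.1  75.2] turn z -0.61 | shift after turn [-17.1  32.6  75.3]
turn xyz [-0.01 -0.03 -0.61]
0.74 [277.9, 234.1] toolz [-15.2   4.7   5.9]
x [-35.5 -29.1  16.3  36.3  37.7]
y [-20.4 -18.4   0.3  19.2  21.3]
top part 1853 [-13.8  -5.7 -16.8] [ 14.4   6.8 -12.3] [array([-0.1,  0.3]), array([76.7, 43.5]), np.float64(0.6)]
cam in tool [ 0.07   0.001 -0.141] axis [-0.28 -0.    0.96]
([636.3, 22.2, 78.3, 45.7, 4.8], 1642)
```

View pics/w4.png

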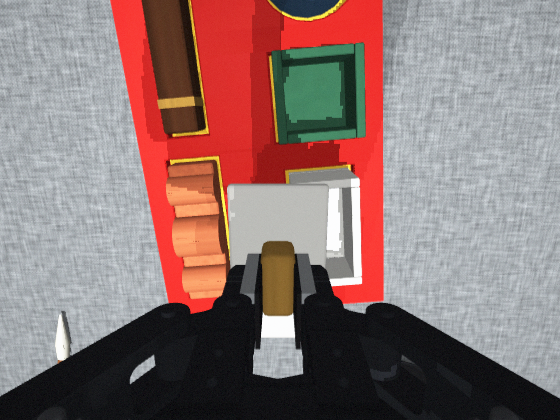

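The picture shows the lid level in the jaws, the white pot seated at (330,225), the green pot at (318,93), and the rest (195,225) and weight (175,70) in their slots.

```bash
python3 -m creep '[[5,[-14,30,0],[0,0,-0.6]],[5,[0,4,20],[0,0,0]],[5,[0,0,15],[0,0,0]],[5,[0,0,0],[0,0,0]],[5,[0,0,0],[0,0,0]]]'
python3 go.py 636.4 21.8 62.3 184.6
```

```text
time: 45.45
position: [0.6331, 0.0156, 0.1061]
tcp_rot: [-0.035, 0.999, -0.002, 0.0]
wrist_force: [-0.1, -0.3, -0.2]
grip_width: 0.0128
tcp [633.1  15.6 106.1] yaw -176.0 tilt [ 0.001 -0.003 -1.   ] q1,5,6 [-0.08 -0.   -0.15] F [-0.1 -0.3 -0.2] w 12.8 t 45.5
shift now [-3.7  6.1 43.8] turn z -0.08 | shift after turn [-3.8  5.9 43.8]
turn xyz [-0.02  0.   -0.08]
```

```bash
python3 -m creep '[[5,[-3.5,5.5,8],[0,0,-0.08]],[5,[0,0.5,8],[0,0,0]],[5,[0.3,0,4],[0,0,0]],[5,[0,0,0],[0,0,0]]]'
python3 go.py 636.4 21.8 62.3 184.6
```

```text
time: 45.85
position: [0.6369, 0.0204, 0.0876]
tcp_rot: [-0.039, 0.999, -0.002, 0.002]
wrist_force: [-0.3, 0.1, -1.2]
grip_width: 0.0126
tcp [636.9  20.4  87.6] yaw -175.5 tilt [ 0.005 -0.004 -1.   ] q1,5,6 [-0.07 -0.   -0.15] F [-0.3  0.1 -1.2] w 12.6 t 45.9
shift now [ 0.5  1.5 25.3] turn z -0.01 | shift after turn [ 0.4  1.4 25.3]
turn xyz [-0.03  0.03 -0.01]
```

```bash
python3 -m creep '[[5,[0.5,1.4,5],[-0.03,0.03,0]],[5,[0.3,0.2,5],[0,0,0]],[5,[0.3,0,4],[0,0,0]],[5,[0,0,0],[0,0,0]]]'
python3 go.py 636.4 21.8 62.3 184.6
```

```text
time: 46.25
position: [0.6357, 0.022, 0.0724]
tcp_rot: [-0.039, 0.999, 0.0, 0.0]
wrist_force: [-1.0, -0.1, -0.7]
grip_width: 0.0128
tcp [635.7  22.   72.4] yaw -175.5 tilt [ 0.  0. -1.] q1,5,6 [-0.07  0.   -0.15] F [-1.  -0.1 -0.7] w 12.8 t 46.2
shift now [-0.7 -0.3 10.1] turn z -0.01 | shift after turn [-0.7 -0.3 10.1]
turn xyz [ 0.    0.   -0.01]
```

```bash
python3 -m creep '[[5,[-0.5,-0.2,4],[0,0,0]],[5,[0,0,4],[0,0,0]],[5,[0,0,3],[0,0,0]],[5,[0,0,1],[0,0,0]],[5,[0,0,1],[0,0,0]],[5,[0,0,1],[0,0,0]]]'
python3 go.py 636.4 21.8 62.3 184.6
```

```text
time: 46.85
position: [0.6371, 0.0218, 0.062]
tcp_rot: [-0.039, 0.999, -0.0, 0.002]
wrist_force: [-3.0, 0.6, 6.4]
grip_width: 0.0128
tcp [637.1  21.8  62. ] yaw -175.5 tilt [ 0.003 -0.    -1.   ] q1,5,6 [-0.07  0.   -0.15] F [-3.   0.6  6.4] w 12.8 t 46.9
shift now [ 0.7  0.  -0.3] turn z -0.01 | shift after turn [ 0.7  0.  -0.3]
turn xyz [-0.    0.02 -0.01]
```

```bash
python3 -m creep '[[40,[0,0,0],[0,0,0]],[40,[0,0,0],[0,0,0]],[40,[0,0,0],[0,0,0]],[40,[0,0,-10],[0,0,0]],[40,[0,0,-45],[0,0,0]],[40,[0,0,-45],[0,0,0]]]'
python3 lk.py wrist 636.4 22 50 54 75;python3 lk.py wrist 636.4 22 50 72 90
python3 -m creep '[[40,[30,-37,0],[0,0,0]],[40,[30,-37,0],[0,0,0]],[40,[30,-37,0],[0,0,0]],[40,[30,-37,0],[0,0,0]],[40,[30,-37,0],[0,0,0]],[40,[30,-37,0],[0,0,0]],[40,[30,-37,0],[0,0,0]],[40,[30,-30,0],[0,0,0]],[40,[20,-10,0],[0,0,0]],[40,[0,0,0],[0,0,1]],[40,[0,0,0],[0,0,1]],[40,[0,0,0],[0,0,1]]]'
python3 -m creep '[[40,[0,0,0],[0,0,1]],[40,[0,0,0],[0,0,0]],[40,[0,0,0],[0,0,0]]]'
python3 lk.py wrist 394 -322 45 26 45; python3 lk.py wrist 394 -322 50 8 20; python3 go.py 394 -322 60 152;
```

```text
time: 47.45
position: [0.6309, 0.0222, 0.1529]
tcp_rot: [-0.039, 0.999, 0.001, -0.008]
wrist_force: [0.7, 0.2, 0.9]
grip_width: 0.0397
cam in tool [ 0.07   0.    -0.141] axis [-0.28 -0.    0.96]
([636.7, 22.1, 75.8, 44.0, 4.5], 5509)
cam in tool [ 0.07   0.    -0.141] axis [-0.28 -0.    0.96]
([636.7, 22.1, 27.6, 13.9, 4.0], 801)
time: 48.75
position: [0.3963, -0.3113, 0.1657]
tcp_rot: [0.176, 0.984, -0.003, 0.008]
wrist_force: [0.3, -0.0, 0.6]
grip_width: 0.0401
time: 49.05
position: [0.3962, -0.312, 0.1667]
tcp_rot: [0.247, 0.969, -0.003, 0.009]
wrist_force: [0.2, -0.2, -0.7]
grip_width: 0.0399
cam in tool [ 0.07   0.001 -0.141] axis [-0.28 -0.    0.96]
([394.3, -323.9, 28.3, 14.0, -26.8], 569)
cam in tool [ 0.07   0.001 -0.141] axis [-0.28 -0.    0.96]
([394.3, -323.7, 61.0, 60.7, 18.8], 3243)
tcp [ 396.3 -311.9  166.6] yaw 151.4 tilt [ 0.016 -0.01  -1.   ] q1,5,6 [-0.8  0.  -0.3] F [ 0.3 -0.3  0.1] w 39.9 t 49.1
shift now [ -0.8  -9.8 106.6] turn z -0.08 | shift after turn [ -2.7 -10.  106.6]
turn xyz [-0.01  0.14 -0.08]
```

Lid one is on, level and centred. Next is the round lid at (394.3,-323.8), with its bar at yaw 153.

```bash
python3 -m creep '[[40,[-1,-11,30],[0,0.14,-0.2]],[40,[1,-1,35],[0,0,0]],[40,[0.5,0,20],[0,0,0]],[40,[0,0,0],[0,0,0]],[40,[0,0,0],[0,0,0]]]'
python3 lk.py wrist 394 -323 45 26 45;python3 go.py 394.3 -323.8 17 153
```

```text
time: 49.65
position: [0.3923, -0.3241, 0.0816]
tcp_rot: [0.229, 0.973, -0.002, 0.002]
wrist_force: [0.1, -1.4, 0.5]
grip_width: 0.0398
cam in tool [ 0.07   0.001 -0.141] axis [-0.28 -0.    0.96]
([393.9, -323.5, 27.9, 13.7, -26.7], 1089)
tcp [ 392.3 -324.    81.8] yaw 153.5 tilt [ 0.002 -0.004 -1.   ] q1,5,6 [-0.82 -0.   -0.36] F [-1.4  0.8 -0.4] w 40.3 t 49.7
shift now [-1.5  1.3 64.8] turn z 0.07 | shift after turn [-1.7  1.1 64.8]
turn xyz [-0.02  0.03  0.07]
```

```bash
python3 -m creep '[[40,[-1.5,1,15],[-0.02,0.03,0]],[40,[0.5,0,18],[0,0,0]],[40,[0.5,0,15],[0,0,0]],[40,[0.3,0,11],[0,0,0]],[40,[0,0,4],[0,0,0]],[40,[0,0,0],[0,0,0]]]'
python3 go.py 394.1 -323.7 17.5 153
```

```text
time: 50.3
position: [0.3977, -0.3271, 0.021]
tcp_rot: [0.228, 0.974, -0.003, 0.005]
wrist_force: [-1.5, -0.1, -0.4]
grip_width: 0.0398
tcp [ 397.7 -327.1   21. ] yaw 153.7 tilt [ 0.008 -0.008 -1.   ] q1,5,6 [-0.82  0.   -0.36] F [-1.5 -0.1 -0.4] w 39.8 t 50.3
shift now [4.8 1.5 3.5] turn z 0.09 | shift after turn [4.8 1.4 3.5]
turn xyz [-0.03  0.08  0.09]
```

```bash
python3 -m creep '[[40,[4,1.3,2],[-0.03,0.08,0.05]],[40,[0.8,0,1.5],[0,0,0]],[40,[0,0,0.5],[0,0,0]],[5,[0,0,0],[0,0,0]],[5,[0,0,0],[0,0,0]],[5,[0,0,0],[0,0,0]],[5,[0,0,0],[0,0,0]],[5,[0,0,0],[0,0,0]],[5,[0,0,0],[0,0,0]]]' 50
python3 go.py 394.1 -323.7 17.5 153
python3 -m creep '[[5,[0,0,-30],[0,0,0]],[5,[0,0,-45],[0,0,-1]],[5,[0,0,-45],[0,0,-1]],[5,[0,0,0],[0,0,-1]],[5,[0,0,0],[0,0,-0.8]],[5,[0,0,0],[0,0,0]],[5,[-10,43,0],[0,0,0]],[5,[-12,43,0],[0,0,0]],[5,[-12,43,0],[0,0,0]],[5,[-12,43,0],[0,0,0]],[5,[-12,43,0],[0,0,0]],[5,[-12,43,0],[0,0,0]]]'
python3 -m creep '[[5,[-12,30,0],[0,0,0]],[5,[0,0,0],[0,0,0]],[5,[0,0,0],[0,0,0]]]'
python3 go.py 459.3 7.1 62 184.6; python3 held.py lid_round; python3 lk.py wrist 459.3 7.1 45 45 60
```

```text
time: 51.2
position: [0.3953, -0.3252, 0.0196]
tcp_rot: [0.231, 0.973, -0.001, 0.002]
wrist_force: [0.0, 0.5, -0.1]
grip_width: 0.0127
tcp [ 395.3 -325.2   19.6] yaw 153.3 tilt [ 0.003 -0.002 -1.   ] q1,5,6 [-0.82  0.   -0.35] F [ 0.   0.5 -0.1] w 12.7 t 51.2
shift now [1.7 0.8 2.1] turn z 0.03 | shift after turn [1.7 0.8 2.1]
turn xyz [-0.01  0.03  0.03]
time: 52.4
position: [0.444, -0.0581, 0.1388]
tcp_rot: [-0.027, 1.0, 0.0, -0.001]
wrist_force: [0.9, -0.2, -0.4]
grip_width: 0.0123
time: 52.7
position: [0.4533, -0.0206, 0.1368]
tcp_rot: [-0.028, 1.0, 0.001, -0.003]
wrist_force: [0.8, -1.1, -1.1]
grip_width: 0.0122
tcp [453.3 -20.6 136.8] yaw -176.8 tilt [-0.006  0.003 -1.   ] q1,5,6 [-0.19  0.   -0.25] F [ 0.8 -1.1 -1.1] w 12.2 t 52.7
shift now [-8.  27.1 74.9] turn z -0.17 | shift after turn [-8.2 27.2 74.8]
turn xyz [ 0.02 -0.04 -0.17]
0.74 [278.7, 246.2] toolz [-13.9   6.1   7.3]
x [-26.6  -8.5  12.8  27.7  30.4]
y [-27.5 -24.3   0.8  25.6  28.8]
top part 1716 [-12.7  -5.6 -15.2] [ 15.1   6.6 -10.9] [array([3.2, 0.3]), array([57.9, 56.5]), np.float64(50.9)]
cam in tool [ 0.07   0.    -0.141] axis [-0.28 -0.    0.96]
([448.8, 16.2, 62.8, 34.7, 47.7], 1294)
```

```bash
python3 -m creep '[[5,[-7,26,0],[0,-0.04,-0.15]],[5,[0,2,20],[0,0,0]],[5,[0,0,15],[0,0,0]],[5,[0,0,0],[0,0,0]],[5,[0,0,0],[0,0,0]]]'
python3 go.py 460.4 6.7 63.6 184.6
```

```text
time: 53.35
position: [0.4596, 0.0003, 0.1021]
tcp_rot: [-0.03, 1.0, 0.0, 0.001]
wrist_force: [-0.4, -0.2, -0.4]
grip_width: 0.0125
tcp [4.596e+02 3.000e-01 1.021e+02] yaw -176.5 tilt [ 0.002  0.001 -1.   ] q1,5,6 [-0.15  0.   -0.21] F [-0.4 -0.2 -0.4] w 12.5 t 53.4
shift now [-1.1  6.3 38.5] turn z -0.14 | shift after turn [-1.3  6.3 38.5]
turn xyz [ 0.01  0.02 -0.14]
```

```bash
python3 -m creep '[[5,[-1,6,6],[0,0.02,-0.1]],[5,[0.3,0.5,8],[0,0,0]],[5,[0.3,0,4],[0,0,0]],[5,[0,0,0],[0,0,0]],[5,[0,0,0],[0,0,0]]]'
python3 go.py 460.4 6.7 63.6 184.6
```

```text
time: 53.85
position: [0.4608, 0.0057, 0.0846]
tcp_rot: [-0.036, 0.999, 0.0, 0.001]
wrist_force: [0.4, 0.6, -0.4]
grip_width: 0.0127
tcp [460.8   5.7  84.6] yaw -175.9 tilt [ 0.002  0.    -1.   ] q1,5,6 [-0.13  0.   -0.21] F [ 0.4  0.6 -0.4] w 12.7 t 53.9
shift now [ 0.4  1.1 21. ] turn z -0.06 | shift after turn [ 0.3  1.1 21. ]
turn xyz [ 0.    0.01 -0.06]
```

```bash
python3 -m creep '[[5,[0.4,1,5],[0,0.02,0]],[5,[0.3,0,5],[0,0,0]],[5,[0.2,0,4],[0,0,0]],[5,[0.2,0,4],[0,0,0]],[5,[0,0,3],[0,0,0]],[5,[0,0,1],[0,0,0]],[5,[0,0,1],[0,0,0]],[5,[0,0,1],[0,0,0]]]'
python3 go.py 460.4 6.7 63.6 184.6
```

```text
time: 54.65
position: [0.4603, 0.0067, 0.0633]
tcp_rot: [-0.036, 0.999, -0.0, 0.001]
wrist_force: [-2.1, -0.4, 5.9]
grip_width: 0.0122
tcp [460.3   6.7  63.3] yaw -175.8 tilt [ 0.002 -0.001 -1.   ] q1,5,6 [-0.13 -0.   -0.2 ] F [-2.1 -0.4  5.9] w 12.2 t 54.6
shift now [-0.1 -0.  -0.2] turn z -0.06 | shift after turn [-0.1 -0.  -0.3]
turn xyz [-0.01  0.01 -0.06]
```

```bash
python3 -m creep '[[40,[0,0,0],[0,0,0]],[40,[0,0,0],[0,0,0]],[40,[0,0,0],[0,0,0]],[40,[0,0,-10],[0,0,0]],[40,[0,0,-45],[0,0,0]],[40,[0,0,-45],[0,0,0]]]'
python3 lk.py wrist 459.4 7 45 54 75;python3 lk.py wrist 459.4 7 50 72 90
python3 -m creep '[[40,[8,43,0],[0,0,0]],[40,[8,43,0],[0,0,0]],[40,[8,43,0],[0,0,0]],[40,[8,43,0],[0,0,0]],[40,[0,20,0],[0,0,0]],[40,[0,0,0],[0,0,-1]],[40,[0,0,0],[0,0,-1]],[40,[0,0,0],[0,0,-1]],[40,[0,0,0],[0,0,-1]],[40,[0,0,0],[0,0,-1]],[40,[0,0,0],[0,0,-1]]]'
python3 -m creep '[[40,[0,0,0],[0,0,-1]],[40,[0,0,0],[0,0,-1]],[40,[0,0,0],[0,0,-1]],[40,[0,0,0],[0,0,-1]],[40,[0,0,0],[0,0,0]],[40,[0,0,0],[0,0,0]]]'
python3 lk.py wrist 406.5 205.5 45 26 45; python3 lk.py wrist 406.5 205.5 50 8 20; python3 go.py 406.5 205.5 60 269;
```

```text
time: 55.25
position: [0.4542, 0.0075, 0.158]
tcp_rot: [-0.036, 0.999, 0.001, -0.008]
wrist_force: [0.8, -0.7, 0.3]
grip_width: 0.0403
cam in tool [ 0.07   0.    -0.141] axis [-0.28 -0.    0.96]
([459.3, 7.0, 60.9, 60.9, -58.9], 4683)
cam in tool [ 0.07   0.    -0.141] axis [-0.28 -0.    0.96]
([458.7, 7.0, 27.0, 14.0, 3.7], 764)
time: 56.45
position: [0.4153, 0.2035, 0.1685]
tcp_rot: [-0.453, 0.891, -0.002, 0.005]
wrist_force: [0.7, 0.5, -0.2]
grip_width: 0.0405
time: 57.05
position: [0.4151, 0.2035, 0.1685]
tcp_rot: [-0.689, 0.724, -0.003, 0.004]
wrist_force: [0.4, -0.9, -0.1]
grip_width: 0.04
cam in tool [ 0.07  -0.001 -0.141] axis [-0.28  0.    0.96]
([407.5, 205.2, 27.4, 13.9, 87.3], 570)
cam in tool [ 0.07  -0.001 -0.141] axis [-0.28  0.    0.96]
([407.5, 205.3, 54.0, 53.9, -2.5], 3170)
tcp [415.1 203.5 168.5] yaw -92.8 tilt [ 0.01   0.001 -1.   ] q1,5,6 [ 0.31 -0.   -1.21] F [0.4 0.6 0.1] w 40.1 t 57.1
shift now [ -1.4   9.8 108.4] turn z -0.22 | shift after turn [ -1.9   8.7 108.5]
turn xyz [-0.07  0.01 -0.22]
```

Yaw is −92.8 (267.2), which is right for the square lid at (407.5,205.3), yaw −2.5.

```bash
python3 -m creep '[[40,[-1.5,8,30],[-0.07,0,-0.04]],[40,[0,1,35],[0,0,0]],[40,[0,0.5,20],[0,0,0]],[40,[0,0,0],[0,0,0]],[40,[0,0,0],[0,0,0]]]'
python3 lk.py wrist 407.5 205.3 45 26 45;python3 go.py 407.5 205.3 18 267.5
```

```text
time: 57.65
position: [0.4076, 0.2062, 0.0831]
tcp_rot: [-0.689, 0.725, -0.001, 0.003]
wrist_force: [0.1, 0.2, 0.3]
grip_width: 0.0397
cam in tool [ 0.07  -0.001 -0.141] axis [-0.28  0.    0.96]
([407.4, 205.1, 27.7, 13.7, 87.2], 1087)
tcp [407.6 206.2  83.2] yaw -92.9 tilt [ 0.004  0.003 -1.   ] q1,5,6 [ 0.32  0.   -1.2 ] F [-0.7  0.5 -0.4] w 40.1 t 57.7
shift now [ 1.1  0.3 65.2] turn z -0.05 | shift after turn [ 0.9  0.  65.2]
turn xyz [-0.03  0.02 -0.05]
```

```bash
python3 -m creep '[[40,[0.8,0.3,15],[-0.03,0.02,-0.05]],[40,[0,0.5,18],[0,0,0]],[40,[0,0.5,15],[0,0,0]],[40,[0,0.3,11],[0,0,0]],[40,[0,0,5],[0,0,0]],[40,[0,0,0],[0,0,0]]]'
python3 go.py 407.5 205.2 18 267.4
```

```text
time: 58.3
position: [0.4116, 0.207, 0.021]
tcp_rot: [-0.692, 0.722, -0.002, 0.005]
wrist_force: [0.0, 0.5, 0.7]
grip_width: 0.04
tcp [411.6 207.   21. ] yaw -92.5 tilt [ 0.011  0.003 -1.   ] q1,5,6 [ 0.32 -0.   -1.21] F [0.  0.5 0.7] w 40.0 t 58.3
shift now [2.  4.1 2.9] turn z 0.01 | shift after turn [2. 4. 3.]
turn xyz [-0.08  0.03  0.01]
```

```bash
python3 -m creep '[[40,[1.8,4,2],[-0.08,0.03,0]],[40,[0,0.5,1.5],[0,0,0]],[40,[0,0,0.5],[0,0,0]],[5,[0,0,0],[0,0,0]],[5,[0,0,0],[0,0,0]],[5,[0,0,0],[0,0,0]],[5,[0,0,0],[0,0,0]],[5,[0,0,0],[0,0,0]],[5,[0,0,0],[0,0,0]]]' 50
python3 go.py 407.5 205.2 18 267.4
python3 -m creep '[[5,[0,0,-30],[0,0,0]],[5,[0,0,-45],[0,0,-0.45]],[5,[0,0,-45],[0,0,-0.45]],[5,[0,0,0],[0,0,0]],[5,[38,-23,0],[0,0,0]],[5,[38,-23,0],[0,0,0]],[5,[38,-23,0],[0,0,0]],[5,[38,-23,0],[0,0,0]],[5,[25,-15,0],[0,0,0]],[5,[0,0,0],[0,0,0]],[5,[0,0,0],[0,0,0]]]'
python3 go.py 543.5 14.1 62 274.6; python3 held.py lid_square; python3 lk.py wrist 543.5 14.1 45 45 60
```

```text
time: 59.2
position: [0.4089, 0.206, 0.0194]
tcp_rot: [-0.692, 0.722, -0.001, 0.001]
wrist_force: [0.6, 0.1, 0.1]
grip_width: 0.0127
tcp [408.9 206.   19.4] yaw -92.5 tilt [ 0.003  0.001 -1.   ] q1,5,6 [ 0.32 -0.   -1.21] F [0.6 0.1 0.1] w 12.7 t 59.2
shift now [0.8 1.3 1.4] turn z 0.01 | shift after turn [0.8 1.3 1.4]
turn xyz [-0.02  0.01  0.01]
time: 60.3
position: [0.5327, 0.0339, 0.1379]
tcp_rot: [0.738, -0.674, -0.001, 0.001]
wrist_force: [-0.1, -0.2, -0.2]
grip_width: 0.0124
tcp [532.7  33.9 137.9] yaw -84.8 tilt [-0.003  0.001 -1.   ] q1,5,6 [-0.06  0.   -1.72] F [-0.1 -0.2 -0.2] w 12.4 t 60.3
shift now [20.8 -9.2 75.9] turn z 0.07 | shift after turn [20.6 -9.2 75.9]
turn xyz [0.02 0.01 0.07]
0.86 [277.8, 239.8] toolz [-14.1   5.9   7.2]
x [-11.4  -6.4  14.2  26.7  27.5]
y [-26.7 -24.6  -0.7  22.6  24.7]
top part 1748 [-12.8  -6.7 -15.7] [ 15.1   5.3 -11.1] [array([ 1. , -0.9]), array([52.8, 53.9]), np.float64(90.0)]
cam in tool [ 0.07  -0.001 -0.141] axis [-0.28  0.    0.96]
([544.2, 8.2, 56.1, 44.0, 4.7], 1934)
```

```bash
python3 -m creep '[[5,[19,-9,0],[0,0,0.07]],[5,[2,0,20],[0,0,0]],[5,[0,0,15],[0,0,0]],[5,[0,0,0],[0,0,0]],[5,[0,0,0],[0,0,0]]]'
python3 go.py 543.1 14.5 63.4 274.6
```

```text
time: 60.95
position: [0.5414, 0.0208, 0.1041]
tcp_rot: [0.739, -0.674, -0.001, -0.001]
wrist_force: [-0.6, -0.1, 0.4]
grip_width: 0.0126
tcp [541.4  20.8 104.1] yaw -84.7 tilt [-0.     0.002 -1.   ] q1,5,6 [-0.09  0.   -1.75] F [-0.6 -0.1  0.4] w 12.6 t 61.0
shift now [ 6.6 -1.2 40.7] turn z 0.09 | shift after turn [ 6.5 -1.2 40.7]
turn xyz [0.   0.01 0.09]
```

```bash
python3 -m creep '[[5,[6,-1,6],[0,0,0.09]],[5,[0.5,0.3,8],[0,0,0]],[5,[0,0.3,4],[0,0,0]],[5,[0,0,0],[0,0,0]],[5,[0,0,0],[0,0,0]]]'
python3 go.py 543.1 14.5 63.4 274.6; python3 held.py lid_square | tail -1
```

```text
time: 61.45
position: [0.5432, 0.0152, 0.0871]
tcp_rot: [0.735, -0.678, 0.001, -0.002]
wrist_force: [0.4, 0.9, 0.4]
grip_width: 0.0126
tcp [543.2  15.2  87.1] yaw -85.4 tilt [ 0.003  0.002 -1.   ] q1,5,6 [-0.1   0.   -1.75] F [0.4 0.9 0.4] w 12.6 t 61.5
shift now [ 0.7  0.2 23.7] turn z 0.0 | shift after turn [ 0.7  0.1 23.7]
turn xyz [-0.02  0.01  0.  ]
top part 1753 [-13.   -6.7 -15.6] [ 14.9   5.4 -11.1] [array([ 1. , -0.9]), array([54.3, 52.9]), np.float64(0.2)]
```

```bash
python3 -m creep '[[5,[0.6,0.2,5],[-0.02,0.02,0]],[5,[0,0.3,5],[0,0,0]],[5,[0,0.2,4],[0,0,0]],[5,[0,0.2,4],[0,0,0]],[5,[0,0,4],[0,0,0]],[5,[0,0,2],[0,0,0]],[5,[0,0,1],[0,0,0]],[5,[0,0,1],[0,0,0]],[5,[0,0,1],[0,0,0]]]'
python3 go.py 543.1 14.5 63.4 274.6
```

```text
time: 62.45
position: [0.5432, 0.0143, 0.0631]
tcp_rot: [0.735, -0.678, 0.002, -0.0]
wrist_force: [-2.8, 0.2, 4.8]
grip_width: 0.0128
tcp [543.2  14.3  63.1] yaw -85.4 tilt [ 0.003 -0.002 -1.   ] q1,5,6 [-0.1  -0.   -1.75] F [-2.8  0.2  4.8] w 12.8 t 62.5
shift now [-0.3  0.1 -0.3] turn z 0.0 | shift after turn [-0.3  0.1 -0.3]
turn xyz [-0.02 -0.02  0.  ]
```

```bash
python3 -m creep '[[40,[0,0,0],[0,0,0]],[40,[0,0,0],[0,0,0]],[40,[0,0,0],[0,0,0]],[40,[0,0,-10],[0,0,0]],[40,[0,0,-45],[0,0,0]],[40,[0,0,-45],[0,0,0]],[40,[0,0,-45],[0,0,0]],[40,[0,35,-10],[0,0,0]],[40,[0,45,0],[0,0,0]],[40,[0,45,0],[0,0,0]],[40,[0,45,0],[0,0,0]],[40,[0,0,0],[0,0,0]]]'
cat > chk.py <<'E'
from meas import *
import sys
n=int(sys.argv[1])
for nm in ['top','scene']:
    c=look(nm,f'{nm}{n}.png');P=cloud(c);print(nm,robot.state()['time'])
    for k,xy,r,lo,hi in [('lid_r',(.459,.007),.05,.054,.08),('bar_r',(.459,.007),.05,.072,.09),('lid_s',(.543,.014),.045,.054,.08),('bar_s',(.543,.014),.05,.072,.09),('lid_o',(.636,.022),.05,.054,.08),('bar_o',(.636,.022),.05,.072,.09),('w',(.492,-.084),.082,.026,.05),('rest',(.644,-.072),.06,.021,.06),('ink',(.505,.342),.04,.04,.09),('seal',(.407,.319),.03,.04,.08)]:
        k2=(np.hypot(P[...,0]-xy[0],P[...,1]-xy[1])<r)&(P[...,2]>lo)&(P[...,2]<hi)
        print(k,rect(P,c,xy,r,lo,hi),'z50,95',np.percentile(P[k2][:,2]*1000,[50,97]).round(1))
E
python3 chk.py 9; python3 -c "
import cv2;im=cv2.imread('pics/scene9.png')[130:300,150:400];cv2.imwrite('pics/s9c.png',cv2.resize(im,None,fx=3,fy=3))"
```

```text
time: 63.65
position: [0.369, 0.0003, 0.2259]
tcp_rot: [0.735, -0.678, 0.003, -0.001]
wrist_force: [1.3, -0.5, 0.4]
grip_width: 0.0402
top 63.7Traceback (most recent call last):
  File "chk.py", line 8, in <module>
    print(k,rect(P,c,xy,r,lo,hi),'z50,95',np.percentile(P[k2][:,2]*1000,[50,97]).round(1))
                                          ~~~~~~~~~~~~~^^^^^^^^^^^^^^^^^^^^^^^^^
    return _quantile_unchecked(
        a, q, axis, out, overwrite_input, method, keepdims, weights)
    return _ureduce(a,
                    func=_quantile_ureduce_func,
    ...<5 lines>...
                    overwrite_input=overwrite_input,
                    method=method)
    r = func(a, **kwargs)
    result = _quantile(arr,
                       quantiles=q,
    ...<2 lines>...
                       out=out,
                       weights=wgt)
    slices_having_nans = np.isnan(arr[-1, ...])
                                  ~~~^^^^^^^^^
IndexError: index -1 is out of bounds for axis 0 with size 0
[ WARN:0@0.016] global loadsave.cpp:275 findDecoder imread_('pics/scene9.png'): can't open/read file: check file path/integrity
Traceback (most recent call last):
TypeError: 'NoneType' object is not subscriptable
```

View pics/top9.png

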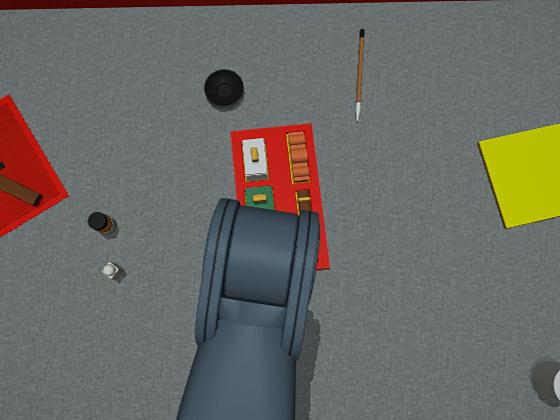

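In this view the arm covers the round pot at (250,250). I'll move it aside and check again.

```bash
python3 -m creep '[[40,[45,0,0],[0,0,0]],[40,[45,0,0],[0,0,0]],[40,[45,0,0],[0,0,0]],[40,[45,0,0],[0,0,0]],[40,[45,0,0],[0,0,0]],[40,[45,0,0],[0,0,0]],[40,[45,0,0],[0,0,0]],[40,[0,0,0],[0,0,0]],[40,[0,0,0],[0,0,0]]]'
sed -i 's/np.percentile(P\[k2\]\[:,2\]\*1000,\[50,97\]).round(1)/np.percentile(np.append(P[k2][:,2],0)*1000,[50,97]).round(1)/' chk.py
python3 chk.py 9; python3 -c "
import cv2,numpy as np
a=cv2.imread('pics/scene9.png')[130:300,150:400];b=cv2.imread('pics/top9.png')[115:285,150:400]
cv2.imwrite('pics/s9c.png',cv2.resize(np.vstack([a,b]),None,fx=1.75*1,fy=1.75,interpolation=2))"
```

```text
time: 64.6
position: [0.4104, -0.3295, 0.23]
tcp_rot: [0.739, -0.674, 0.011, -0.006]
wrist_force: [0.4, 0.4, -0.4]
grip_width: 0.0401
top 64.65
lid_r ([458.0, 6.1, 60.9, 59.4, 88.5], 709) z50,95 [58.6 78.6]
bar_r ([457.5, 6.3, 26.7, 13.9, 2.0], 95) z50,95 [78.  81.9]
lid_s ([541.6, 13.0, 56.0, 55.2, 4.2], 661) z50,95 [58.7 78.6]
bar_s ([541.9, 13.0, 26.4, 14.0, 88.8], 95) z50,95 [77.5 81. ]
lid_o ([634.4, 20.9, 76.8, 44.7, 5.0], 726) z50,95 [58.6 78. ]
bar_o ([634.7, 20.9, 28.6, 13.7, 5.1], 91) z50,95 [77.3 80.6]
w ([488.1, -53.6, 150.2, 87.7, 4.6], 850) z50,95 [36.2 40.4]
rest ([643.5, -63.0, 113.0, 93.2, 4.7], 905) z50,95 [31.6 42.6]
ink ([503.8, 341.7, 37.1, 36.0, -88.1], 352) z50,95 [69.3 74. ]
seal ([405.9, 318.3, 27.4, 26.1, 51.2], 176) z50,95 [55.9 62.8]
scene 64.7
lid_r ([457.3, 7.5, 60.7, 59.9, -76.8], 425) z50,95 [57.  76.8]
bar_r ([457.3, 7.3, 28.9, 13.3, 7.9], 61) z50,95 [75.8 77.9]
lid_s ([542.2, 14.5, 54.5, 53.9, 5.8], 462) z50,95 [57.1 77.9]
bar_s ([542.6, 14.8, 26.1, 13.7, -88.3], 68) z50,95 [75.8 79.2]
lid_o ([634.7, 22.8, 76.3, 45.0, 4.4], 607) z50,95 [56.8 76.8]
bar_o ([634.8, 22.2, 28.8, 13.9, 2.0], 76) z50,95 [75.8 78.3]
w ([490.9, -82.4, 122.8, 114.1, 47.1], 579) z50,95 [34.1 37.3]
rest ([641.9, -65.0, 109.7, 50.2, 4.5], 690) z50,95 [31.  39.7]
ink ([505.7, 343.2, 36.9, 35.5, -38.5], 363) z50,95 [67.7 70.9]
seal ([406.6, 320.1, 26.5, 26.1, 49.6], 156) z50,95 [52.8 61.3]
```

View pics/s9c.png

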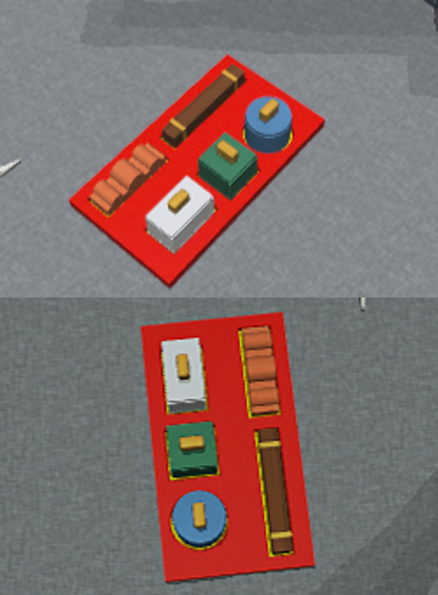

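All five pieces are in their cavities with the lids on. Flange tops read about 58 mm (58 expected), bar tops about 78 mm, the weight about 35–36 mm and the rest's peak about 41 mm. The bystanders haven't moved.

```bash
python3 -c "
from plant import robot
print(robot.job_done())"
```

```text
the job is handed in; nothing more can be done
None
```

The calligraphy set is packed, and I handed the job in at about 65 s of the 210 s allowed; no verdict was reported. All five pieces were present. I seated the brush rest, paperweight and the green, blue and white pots in their own cavities. Each pot is closed with its matching lid, pressed down with 5–6 N.

- **Final heights:** The top and scene cameras, with the arm clear, put the flange tops at 57–59 mm (58 expected). The bar tops read 76–78 mm (78 expected), the weight 34–36 mm (36 expected), and the rest's peak about 40–43 mm (41 expected).
- **Final positions:** The pots and lids sit within about 1 mm of their cavity centres. The ink jar and seal are unmoved to within about 1 mm.
- **Disagreements:** The cameras differ from each other by about 2 mm. In the final script, the outlines of the weight and rest were mixed with neighbouring parts, so I judged those two from their heights and the picture instead. I saw no sign that any piece had been knocked aside.

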